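# Carry a top-heavy swing bucket of tubes to the analyser's loading dock

### The job

Lift the carrier with its top-heavy swing bucket of tubes straight out of the parking dock by the top bar, and carry it to the loading dock (the one with the barcode reader), balancing the bucket upright on its pivot all the way. Hold it raised just clear above the middle of the loading dock, bucket upright, for six seconds without a break so that the reader can scan the labels; then set it gently down, square in the dock with the bucket's keel in the slot and both skids flat on the plate, and let go. Never let the bucket tip over, and leave the rack, jar and pot alone.

Things in the scene. Friction and masses are not known exactly. Their poses are not given: they have to be found in the camera images.
- carrier: Loose carrier, 0.35 kg without bucket: two uprights (26 x 10 mm, at y = +-85 mm) joined by a grey top bar along y, standing on two skids along x (130 x 16 x 12 mm, at y = +-85 mm). Origin: centre of the skids' underside, z up. The bucket's pivot axis is parallel to y, 90 mm above the origin. It starts square and centred in the parking dock, origin 8 mm above the table.
- carrier_grip (a point): Centre of the carrier's top bar, 245 mm above the carrier's origin, 155 mm above the pivot axis; axes as the carrier. The bar is 20 mm thick along x, 26 mm tall, 190 mm long along y: pinch its middle from above, across the 20 mm. The tube caps are about 29 mm below the bar's underside.
- bucket (a joint): Bucket's angle relative to the carrier, rad: 0 in line, positive = top leans to the carrier's +x, stops at +-0.40. A weak torsion spring of 0.10 N m/rad pulls it to 0; viscous damping 0.020 N m s/rad, no dry friction. Gravity beats the spring: out of a dock it falls slowly from upright (time constant 0.4 to 1 s) unless balanced by tilting the held carrier about y the other way.
- bucket_pivot (a point): Point on the pivot axis in the middle of the bucket, axes turning with the bucket. Bucket with contents nominally 0.50 kg (hidden factor 0.88 to 1.15), centre of mass 27.3 mm ABOVE the pivot, inertia about the pivot 0.00285 kg m2 (nominal). Torque about the pivot = m g c sin(lean from vertical) - 0.10 x joint - 0.020 x joint speed, plus what accelerating the pivot adds.
- bucket_top (a point): Point on the bucket's middle line at cap height, 113 mm above the pivot; its axes turn with the bucket, so the lean of its z axis from vertical is the bucket's lean. The bucket is an open aluminium box 84 x 136 x 75 mm holding eight upright tubes with red caps.
- bucket_keel (a point): Centre of the underside of the steel keel under the bucket, 80 mm below the pivot, 10 mm above the skids' underside when in line. The keel is 24 mm thick along x, 50 mm long along y, 36 mm tall. In a dock's slot it keeps the bucket within about 0.05 rad of upright.
- parking_dock: Fixed dock without a reader: aluminium plate 180 (x) x 240 (y) x 8 mm; in its middle two steel rails 80 mm long along y leave a slot 30 mm wide. The slot's walls are upright to 28 mm above the table, then flare outwards at 45 degrees to 44 mm above the table (mouth about 58 mm). Origin: centre of the plate's underside, on the table.
- loading_dock: Fixed dock, the same plate and rails as the parking dock, plus a white barcode reader on a short post (top 123 mm above the table), 105 to 150 mm from the centre on its +x side. Origin: centre of the plate's underside, on the table; y along the slot. The keel is clear above the rails when the carrier's origin is more than 36 mm above the table.
- loading_slot (a point): Middle of the slot's floor in the loading dock, 8 mm above the table; axes as the dock. The seated carrier has its origin here, its y axis along the slot (either way round).
- tube_rack: Yellow tube rack 100 x 240 x 70 mm, bystander; origin centre of underside.
- reagent_bottle: Amber jar 64 mm wide, 130 mm tall, bystander; origin centre of underside.
- sample_pot: White lidded sample pot 66 mm wide, 70 mm tall, bystander; origin centre of underside.

How it is judged:
By the outcome, as a careful person would: the job done as asked, in the order asked, and still so for the second after the job is handed in, with the robot touching nothing.
It also fails if it takes over 72 s, if anything falls off the work surface, if the arm or the gripper's body presses on something with over 40 N, if the wrist force passes 120 N, or if a joint passes its speed limit or range.

### The arm

A 6-joint arm with a two-finger parallel gripper is mounted at the origin on the work surface. World frame = base frame: x ahead of the robot, y to its left, z up, the work surface at z = 0. Lengths are in m, angles in rad, forces in N, time in s.
With the tool pointing down it reaches from about 0.375 to 0.9 m from the base axis. Payload 3.1 kg.
Tool frame: the origin (TCP) lies at the very end of the fingers, on their centre line; the grasp point (between the pads) lies behind it (robot.grip_point_offset is the z of the grasp point in the tool frame, in m); z points along the fingers, y is the line along which they close (so a half turn about z gives the same grasp; the last joint's range is limited). The gripper opens to 87 mm and grips with 3 to 60 N. Pads are 19 mm wide; open, the fingers measure 117 mm over their backs; the gripper's body (75 mm by 190 mm) begins 51 mm behind the grasp point.
Start: joints at [-1.383, 0.527, 1.433, -0, 1.181, -0.178], TCP at [0.224, -0.583, 0.223] pointing down, gripper open.
Joint ranges: [-3.08, 3.08], [-0.75, 2.2], [0.22, 2.44], [-1.43, 4.57], [0, 2.65], [-2.85, 2.85]. Speed limits (rad/s): [2.79, 2.79, 3.14, 3.14, 3.14, 3.14].

### API

Orientations are given as a unit quaternion [x, y, z, w].
In Python, from plant import robot, read_camera, camera_info gives the robot as it stands.
- The arm moves only by the tool arm_command, never from a script. Its arguments are lists of equal length, an entry for each row: "slide": the shift along the world's x, y, z each as a share of 10 cm, from -1 to 1, a list of three; "twist": the turn about the world's z as a share of 1.5 rad, from -1 to 1; "fingers": the opening, from 0 (shut) to 1 (fully open). A call has 1 to 12 rows; each row is the pose to reach, as a shift and turn from the pose commanded when the call began; what a row does not reach only later rows make up. A row lasts 1/8 s, in which the tool goes at most 62.5 mm and 10.7 degrees, less where a joint would pass 70% of its speed; a pose out of reach is approached as far as the arm can. A call with a number of a shift or a turn outside -1 to 1 is refused whole. A call with a gripper value outside its range is refused whole. The fingers move at their own pace and stop on an object; "force" is the grip in N (left out, the last holds). Time passes only in rows, so rows that repeat a pose let the fingers close. It gives the time, the measured TCP pose, the force, the opening and the grip force at its end, in the units of the state.
- robot.read_state(): the state, without advancing time (a new reading comes with each control period).
- read_camera(name): name is "side" or "top" or "wrist"; returns the picture (420x560x3 uint8, red, green, blue); there is no depth.
- camera_info(name): a dict with "fx", "fy", "cx", "cy" (pixels), "rvec" (rotation vector, rad) and "tvec" (3), from world to camera coordinates, as OpenCV has them; the wrist camera has in their place "T_tool_cam" (4x4, takes a point from camera to tool coordinates, whose origin is the TCP and whose axes are the flange's). Camera axes: x right, y down, z forward; pixel columns grow to the right and rows downward; lengths in m; the calibration is good to about 2 mm. The wrist camera is an equidistant fisheye: a pixel r from the principal point sees the ray r / f radians off the axis. A picture is of the moment at which its call begins: read the wrist's pose just before it. camera_info takes no time and is no camera call.
- robot.finish_job(): hands the job in; it is judged then, once.
The state is a dict: "time_s": time; "joint_pos": joint angles; "joint_vel": joint speeds; "joint_efforts": joint torques, N m; "tcp_pos": TCP position; "ee_rot": TCP orientation; "contact_force": force on the tool from outside, world axes, zero at the start; "ft_torque": the same for the moment, N m; "grip_width": opening from 0.0 (shut) to 1.0 (fully open); "grasp_force": force on a finger pad.
Only numpy, scipy, OpenCV 4.12 (cv2) and the standard library are available. Lean on these libraries where they do the work, as an engineer would, in place of code of your own. Each camera call takes 0.05 s, during which the arm holds its last target. There are 200 camera calls.

## Working session

There is one attempt and no reset: what is moved stays moved. The work goes in short steps, Python scripts to look and compute and a tool call to move; the robot and the scene stay as the last step left them, time stands still between calls to the robot, and variables do not carry over. Pictures are saved under pics/ and viewed, at most 10 in all, crops included, and the job is handed in when it is done.

Besides the shell and the picture viewer there is one more tool, called after "Request:" by a JSON object that holds its "api" and its "payload", one argument or row to a line. arm_command: Moves the arm, as the interface text tells. Shift numbers are shares of 10 cm and turn numbers shares of 1.5 rad, none past 1 either way. Its arguments: {"type":"object","properties":{"slide":{"type":"array","items":{"type":"array","items":{"type":"number","minimum":-1,"maximum":1}}},"twist":{"type":"array","items":{"type":"number","minimum":-1,"maximum":1}},"fingers":{"type":"array","items":{"type":"number"}},"force":{"type":"number"}},"required":["slide","twist","fingers"]}

```bash
ls; mkdir -p pics
python3 - <<'E'
from plant import robot, read_camera, camera_info
import cv2, numpy as np, json
s=robot.read_state(); print({k:np.round(v,4).tolist() for k,v in s.items()}); print(robot.grip_point_offset)
ims=[]
for n in ("side","top","wrist"):
    im=read_camera(n); np.save(f"pics/{n}0.npy",im); ims.append(im)
    print(n,{k:np.round(v,4).tolist() for k,v in camera_info(n).items()})
for n,im in zip("abc",ims): cv2.imwrite(f"pics/{n}0.png",im[...,::-1])
t=np.hstack(ims[:2])[...,::-1]; cv2.imwrite("pics/st.png",cv2.resize(t,(800,300),interpolation=cv2.INTER_AREA))
E
```

```text
pics
{'time_s': 0.0, 'joint_pos': [-1.3825, 0.5285, 1.4339, -0.0, 1.1814, -0.1785], 'joint_vel': [-0.0008, 0.0014, -0.0026, -0.001, 0.0008, -0.0012], 'joint_efforts': [0.0011, -44.0042, -17.6591, 0.0635, 0.058, -0.0001], 'tcp_pos': [0.224, -0.5827, 0.2216], 'ee_rot': [0.9832, 0.1824, -0.0, -0.0011], 'contact_force': [-0.1687, -0.1723, -0.7767], 'ft_torque': [0.027, -0.0281, -0.0627], 'grasp_force': 0.0, 'grip_width': 0.9972}
-0.0187
side {'fx': 396.328, 'fy': 396.328, 'cx': 277.1278, 'cy': 210.0821, 'rvec': [0.3359, -2.554, 1.5326], 'tvec': [0.6095, 0.2328, 0.8665]}
top {'fx': 401.3839, 'fy': 401.3839, 'cx': 283.3092, 'cy': 207.3154, 'rvec': [2.1477, -2.1293, 0.2146], 'tvec': [-0.0106, 0.6275, 0.9691]}
wrist {'fx': 325.1923, 'fy': 325.1923, 'cx': 274.7578, 'cy': 209.6394, 'T_tool_cam': [[-0.0003, -0.9624, -0.2717, 0.0742], [1.0, -0.0003, 0.0001, -0.001], [-0.0001, -0.2717, 0.9624, -0.1627], [0.0, 0.0, 0.0, 1.0]]}
```

View pics/b0.png

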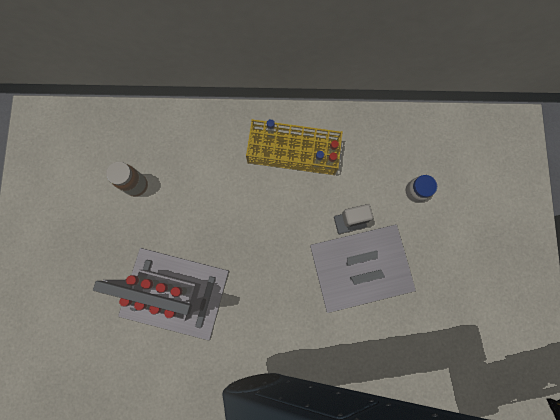

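View pics/a0.png

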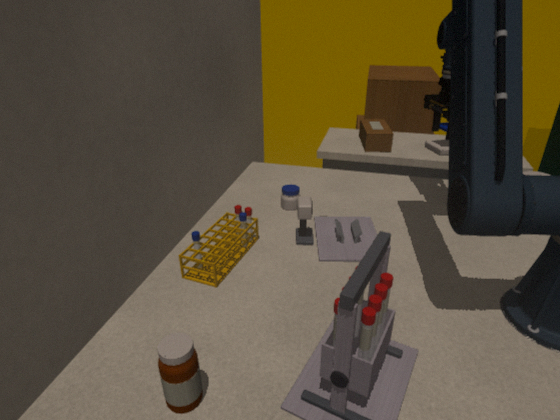

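```bash
cat > h.py <<'E'
import numpy as np, cv2
from plant import robot, read_camera, camera_info
def ray(n,uv):
    c=camera_info(n); R=cv2.Rodrigues(np.array(c["rvec"],float))[0]; t=np.array(c["tvec"],float)
    uv=np.atleast_2d(uv).astype(float)
    d=np.c_[(uv[:,0]-c["cx"])/c["fx"],(uv[:,1]-c["cy"])/c["fy"],np.ones(len(uv))]@R
    return -R.T@t,d
def plane(n,uv,z):
    o,d=ray(n,uv); return o+d*((z-o[2])/d[:,2])[:,None]
def P(n):
    c=camera_info(n); K=np.array([[c["fx"],0,c["cx"]],[0,c["fy"],c["cy"]],[0,0,1.]])
    return K@np.c_[cv2.Rodrigues(np.array(c["rvec"],float))[0],np.array(c["tvec"],float)]
def tri(a,pa,b,pb):
    X=cv2.triangulatePoints(P(a),P(b),np.array(pa,float).T.reshape(2,-1),np.array(pb,float).T.reshape(2,-1)); return (X[:3]/X[3]).T
def sub(im,pts,w=4):
    g=cv2.cvtColor(im,cv2.COLOR_RGB2GRAY); p=np.array(pts,np.float32).reshape(-1,1,2)
    return cv2.cornerSubPix(g,p,(w,w),(-1,-1),(3,50,.01)).reshape(-1,2)
E
python3 - <<'E'
from h import *
np.set_printoptions(precision=4,suppress=True)
T=np.load("pics/top0.npy");S=np.load("pics/side0.npy")
for nm,p in dict(park=[(141,248),(229,270),(211,339),(119,317)],load=[(310,244),(398,225),(415,291),(328,312)]).items():
    q=sub(T,p); w=plane("top",q,.008); print(nm,q.tolist()); print(w[:,:2],"ctr",w.mean(0)); 
    d=w[1]-w[0]+w[2]-w[3]; print("ydir angle deg",np.degrees(np.arctan2(d[1],d[0])), "sizes",np.linalg.norm(w[1]-w[0]),np.linalg.norm(w[2]-w[1]))
def crop(im,x0,y0,x1,y1,f): return cv2.resize(im[y0:y1,x0:x1],None,fx=f,fy=f,interpolation=cv2.INTER_CUBIC)
a=crop(T,80,235,240,345,5)[...,::-1]; cv2.imwrite("pics/ctop.png",a)
b=crop(S,280,225,430,420,3)[...,::-1]; c=crop(T,295,190,425,320,3)[...,::-1]
m=np.zeros((585,840,3),np.uint8); m[:,:450]=b; m[:390,450:840]=c; cv2.imwrite("pics/cm.png",m[:,:800])
o,_=ray("side",(0,0));print(o, ray("top",(0,0))[0])
E
```

```text
park [[143.2019500732422, 248.34161376953125], [228.6510772705078, 270.5048522949219], [209.1025848388672, 339.65838623046875], [118.73257446289062, 317.60260009765625]]
[[0.5237 0.3583]
 [0.4682 0.1345]
 [0.296  0.1783]
 [0.3487 0.4078]] ctr [0.4092 0.2697 0.008 ]
ydir angle deg -103.42275750074766 sizes 0.230576449741843 0.177673301344812
load [[309.3284606933594, 245.42713928222656], [397.2827453613281, 224.476318359375], [415.09521484375, 290.7092590332031], [325.4815673828125, 310.5651550292969]]
[[ 0.535  -0.0755]
 [ 0.5929 -0.3112]
 [ 0.4198 -0.3502]
 [ 0.3685 -0.1161]] ctr [ 0.479  -0.2132  0.008 ]
ydir angle deg -76.91781755478944 sizes 0.24276563345020918 0.17748401509067963
[0.4102 0.7918 0.6175] [0.4464 0.017  1.0647]
```

View pics/ctop.png

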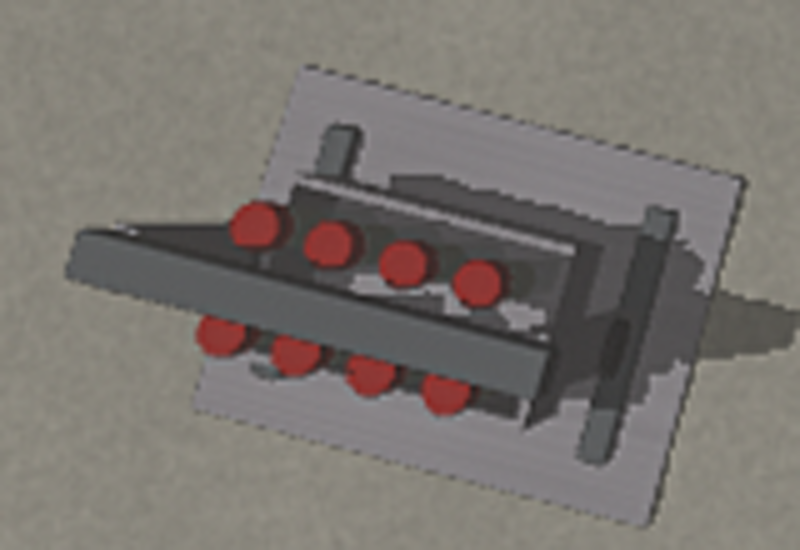

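View pics/cm.png

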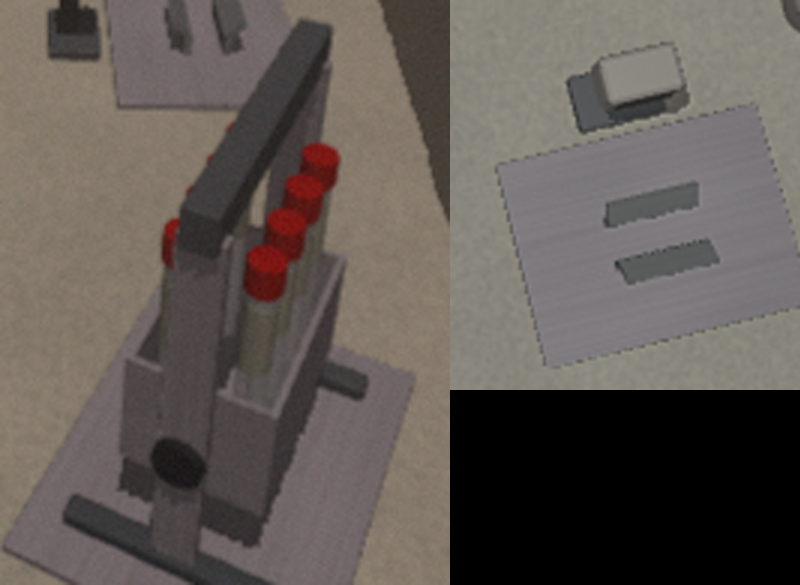

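Run:
```python
from h import *
np.set_printoptions(precision=4,suppress=True)
T=np.load("pics/top0.npy")
bar=tri("top",[(97,281),(93.6,290),(190,304.6),(186.4,314)],"side",[(342.7,294),(355.3,296.3),(380.7,232.3),(390,234.3)])
print(bar,"ctr",bar.mean(0)); d=bar[2]+bar[3]-bar[0]-bar[1]; print("bar ang",np.degrees(np.arctan2(d[1],d[0])),np.linalg.norm(d)/2)
b2=plane("top",[(97,281),(93.6,290),(190,304.6),(186.4,314)],.266); d=b2[2]+b2[3]-b2[0]-b2[1]
print("bar on z=.266",b2.mean(0),np.degrees(np.arctan2(d[1],d[0])),np.linalg.norm(d)/2)
print("park manual",plane("top",[(141,248.4),(229,270.6),(210,340),(119.4,317)],.008).mean(0))
w=plane("top",[(141,248.4),(229,270.6),(210,340),(119.4,317)],.008); d=w[1]-w[0]+w[2]-w[3]; print(np.degrees(np.arctan2(d[1],d[0])))
I=T.astype(int); m=((I[...,2]-I[...,1])>1).astype(np.uint8)
m=cv2.morphologyEx(cv2.medianBlur(m,5),cv2.MORPH_CLOSE,np.ones((9,9)))
for c in cv2.findContours(m,0,2)[0]:
    if cv2.contourArea(c)>3000:
        q=plane("top",c.reshape(-1,2),.008)[:,:2]; print(cv2.boundingRect(c),cv2.minAreaRect((q*1000).astype(np.float32)))
# rails: tops at .044 in loading dock
g=cv2.cvtColor(T,cv2.COLOR_RGB2GRAY); r=np.zeros_like(g); r[246:290,340:390]=(g[246:290,340:390]<115)
for c in cv2.findContours(r,0,2)[0]:
    if cv2.contourArea(c)>60: print("rail",cv2.minAreaRect(c), cv2.minAreaRect((plane("top",c.reshape(-1,2),.044)[:,:2]*1000).astype(np.float32)))
print(g[268,355:375])
```

```text
[[0.4397 0.3609 0.2622]
 [0.4226 0.3647 0.265 ]
 [0.396  0.1792 0.2603]
 [0.3795 0.1849 0.2621]] ctr [0.4095 0.2724 0.2624]
bar ang -103.48841820457491 0.1859100369161062
bar on z=.266 [0.4105 0.2715 0.266 ] -103.61981456880714 0.186082255045488
park manual [0.4092 0.2699 0.008 ]
-103.49219095716741
(223, 381, 263, 39) ((154.31446838378906, -184.52777099609375), (647.2634887695312, 87.64196014404297), 89.95513153076172)
(311, 225, 104, 87) ((478.9753112792969, -213.79493713378906), (177.81179809570312, 237.92105102539062), 13.818663597106934)
rail ((366.82354736328125, 276.79412841796875), (9.216353416442871, 34.1975212097168), 75.96376037597656) ((454.3022155761719, -217.00210571289062), (22.7060604095459, 86.97513580322266), 13.995954513549805)
rail ((361.45465087890625, 257.8108825683594), (8.868171691894531, 33.41122817993164), 76.50426483154297) ((501.7253723144531, -204.8549346923828), (22.202726364135742, 86.28717803955078), 13.726829528808594)
[125 126 125 125 125 125 124 123 123 125 126 124 125 127 126 126 124 122
 122 123]
```

Request:
{"api": "arm_command", "payload": {
  "slide": [
    [0.2,0.3,0.4],
    [0.6,0.6,0.8],
    [1,1,1]
  ],
  "twist": [0,0,0],
  "fingers": [1,1,1]
}}

```text
time_s: 0.52
tcp_pos: [0.3251, -0.4839, 0.3245]
ee_rot: [0.983, 0.181, 0.0, 0.002]
contact_force: [-0.0, 0.1, -0.2]
grip_width: 1.002
grasp_force: 0.0
```

Request:
{"api": "arm_command", "payload": {
  "slide": [
    [0.2,0.4,0.1],
    [0.4,0.7,0.2],
    [0.5,1,0.3]
  ],
  "twist": [0.03,0.06,0.1],
  "fingers": [1,1,1]
}}

```text
time_s: 0.9
tcp_pos: [0.3749, -0.3819, 0.3526]
ee_rot: [0.966, 0.257, 0.0, -0.0]
contact_force: [0.3, -0.8, -0.1]
grip_width: 0.997
grasp_force: 0.0
```

Request:
{"api": "arm_command", "payload": {
  "slide": [
    [0.2,0.4,0],
    [0.4,0.7,0],
    [0.5,1,0]
  ],
  "twist": [0.03,0.06,0.1],
  "fingers": [1,1,1]
}}

```text
time_s: 1.27
tcp_pos: [0.4248, -0.2821, 0.3523]
ee_rot: [0.945, 0.328, 0.0, -0.0]
contact_force: [-0.2, 0.5, -0.0]
grip_width: 1.0
grasp_force: 0.0
```

Request:
{"api": "arm_command", "payload": {
  "slide": [
    [0,0.4,0],
    [0,0.7,0],
    [0,1,0]
  ],
  "twist": [0.03,0.06,0.1],
  "fingers": [1,1,1]
}}

```text
time_s: 1.65
tcp_pos: [0.4239, -0.1821, 0.3523]
ee_rot: [0.917, 0.398, -0.0, -0.0]
contact_force: [-0.1, -0.3, -0.5]
grip_width: 1.0
grasp_force: 0.0
```

Request:
{"api": "arm_command", "payload": {
  "slide": [
    [0,0.4,0],
    [0,0.7,0],
    [0,1,0]
  ],
  "twist": [0.03,0.06,0.1],
  "fingers": [1,1,1]
}}

```text
time_s: 2.02
tcp_pos: [0.4238, -0.0822, 0.3524]
ee_rot: [0.885, 0.466, -0.0, -0.0]
contact_force: [0.6, 1.5, 0.1]
grip_width: 0.999
grasp_force: 0.0
```

Request:
{"api": "arm_command", "payload": {
  "slide": [
    [0,0.4,0],
    [0,0.7,0],
    [0,1,0]
  ],
  "twist": [0.03,0.06,0.1],
  "fingers": [1,1,1]
}}

```text
time_s: 2.4
tcp_pos: [0.4237, 0.0177, 0.3524]
ee_rot: [0.848, 0.531, -0.0, -0.0]
contact_force: [-0.1, 0.2, 0.2]
grip_width: 0.995
grasp_force: 0.0
```

Request:
{"api": "arm_command", "payload": {
  "slide": [
    [0,0.4,0],
    [0,0.7,0],
    [0,1,0]
  ],
  "twist": [0.03,0.06,0.1],
  "fingers": [1,1,1]
}}

```text
time_s: 2.78
tcp_pos: [0.4238, 0.1177, 0.3524]
ee_rot: [0.805, 0.593, -0.0, -0.0]
contact_force: [-0.4, -1.2, -0.3]
grip_width: 1.0
grasp_force: 0.0
```

Request:
{"api": "arm_command", "payload": {
  "slide": [
    [0,0.4,0],
    [0,0.7,0],
    [0,1,0]
  ],
  "twist": [0.02,0.04,0.046],
  "fingers": [1,1,1]
}}

```text
time_s: 3.15
tcp_pos: [0.4238, 0.2177, 0.3523]
ee_rot: [0.785, 0.62, -0.0, -0.0]
contact_force: [-0.2, -0.3, -0.0]
grip_width: 1.001
grasp_force: 0.0
```

Request:
{"api": "arm_command", "payload": {
  "slide": [
    [-0.05,0.25,0],
    [-0.1,0.4,0],
    [-0.15,0.53,0],
    [-0.15,0.53,0],
    [-0.15,0.53,0],
    [-0.15,0.53,0]
  ],
  "twist": [0,0,0,0,0,0],
  "fingers": [1,1,1,1,1,1]
}}

```text
time_s: 3.9
tcp_pos: [0.4094, 0.269, 0.3526]
ee_rot: [0.785, 0.619, -0.0, 0.0]
contact_force: [0.1, -0.1, -0.2]
grip_width: 1.0
grasp_force: 0.0
```

Run:
```python
from h import *
np.set_printoptions(precision=4,suppress=True)
s=robot.read_state(); print(s["time_s"],np.array(s["tcp_pos"]),np.array(s["ee_rot"]),s["contact_force"],s["ft_torque"])
im=read_camera("wrist"); cv2.imwrite("pics/w1.png",im[...,::-1]); np.save("pics/w1.npy",im)
```

```text
3.9 [0.4094 0.269  0.3526] [ 0.7854  0.619  -0.0001  0.0001] [ 0.1245 -0.0765 -0.1848] [-0.0517 -0.0449 -0.0046]
```

View pics/w1.png

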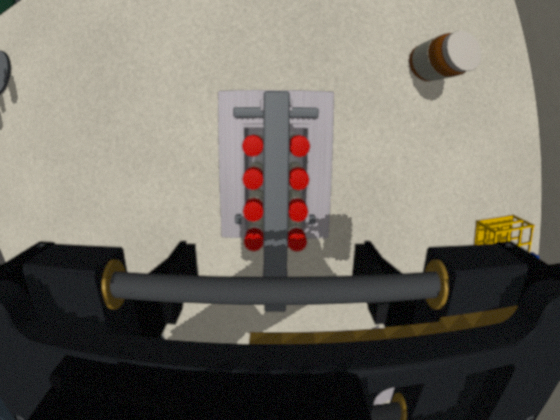

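```bash
cat >> h.py <<'E'
def caps(im):
    "cap centroids (u,v,area) in the wrist picture, top rows first"
    I=im.astype(int); m=((I[...,0]>70)&(I[...,0]>2.5*I[...,1])&(I[...,0]>2.5*I[...,2])).astype(np.uint8)
    m[260:]=0
    n,l,st,c=cv2.connectedComponentsWithStats(m)
    r=[(*c[i],st[i,4]) for i in range(1,n) if st[i,4]>60]
    return np.array(sorted(r,key=lambda t:t[1]))
def wray(uv):
    "fisheye ray in camera axes"
    c=camera_info("wrist"); q=(np.atleast_2d(uv).astype(float)-[c["cx"],c["cy"]])/c["fx"]; th=np.linalg.norm(q,axis=1,keepdims=True)
    return np.c_[q/th*np.sin(th),np.cos(th)]
def wplane(uv,zt):
    "where the ray meets the plane z=zt of the tool frame, tool coordinates"
    T=np.array(camera_info("wrist")["T_tool_cam"]); d=wray(uv)@T[:3,:3].T; o=T[:3,3]
    return o+d*((zt-o[2])/d[:,2])[:,None]
E
python3 - <<'E'
from h import *
np.set_printoptions(precision=4,suppress=True)
im=np.load("pics/w1.npy"); c=caps(im); print(c)
g=cv2.GaussianBlur(cv2.cvtColor(im,cv2.COLOR_RGB2GRAY),(1,7),0).astype(int)
for r in (98,105,125,160,195,225,250): print(r,g[r,258:296])
z=.3526
print("caps z.211",wplane(c[:,:2],z-.211))
E
```

```text
[[252.5641 145.1738 351.    ]
 [298.8    145.5206 340.    ]
 [252.8347 178.014  357.    ]
 [298.102  178.4759 353.    ]
 [253.073  209.7388 356.    ]
 [297.3571 209.9714 350.    ]
 [253.5653 239.0091 329.    ]
 [296.2569 239.4006 327.    ]]
98 [169 167 164 160 152 128 105 105 113 115 117 116 117 117 116 116 116 116
 116 115 115 115 114 113 114 113 114 114 113 107 101 115 140 158 165 168
 169 170]
105 [156 150 146 150 148 125 105 105 113 116 117 115 115 115 115 116 116 114
 115 115 114 113 115 113 113 113 113 113 112 106  94  95 116 134 145 152
 157 158]
125 [148 149 150 147 137 118 103 105 111 115 115 114 113 114 113 113 112 112
 113 114 113 113 112 111 113 112 112 111 109 103  89  85  97 107 119 138
 149 153]
160 [ 95  96  95  95  91  86  91 102 109 112 112 111 109 111 110 112 109 110
 110 110 109 110 110 110 110 109 110 109 105  96  88  92  97  99  97  96
  95  94]
195 [ 90  86  82  77  75  77  87  98 104 108 107 109 108 107 107 109 108 106
 105 105 106 106 107 105 105 107 106 104  99  87  74  68  74  77  86  92
  93  91]
225 [ 82  80  77  73  71  74  83  97 103 105 105 104 105 105 104 105 103 103
 103 103 103 103 103 104 102 103 102 100  90  79  70  72  74  78  79  81
  82  78]
250 [ 79  88  96 102  97  82  64  58  57  56  57  58  57  58  57  56  58  56
  58  57  55  57  57  57  57  56  56  58  63  81  94  99  90  80  73  66
  61  58]
caps z.211 [[ 0.0517 -0.0214  0.1416]
 [ 0.0514  0.0218  0.1416]
 [ 0.0204 -0.0215  0.1416]
 [ 0.02    0.0215  0.1416]
 [-0.0109 -0.0218  0.1416]
 [-0.0112  0.0213  0.1416]
 [-0.0414 -0.022   0.1416]
 [-0.0419  0.0208  0.1416]]
```

Request:
{"api": "arm_command", "payload": {
  "slide": [
    [0.0,0.02,-0.2],
    [0.01,0.03,-0.4],
    [0.01,0.03,-0.6]
  ],
  "twist": [0,0,0],
  "fingers": [1,1,1]
}}

```text
time_s: 4.32
tcp_pos: [0.4105, 0.2723, 0.2921]
ee_rot: [0.785, 0.619, 0.0, 0.0]
contact_force: [0.5, 0.1, 0.8]
grip_width: 1.006
grasp_force: 0.0
```

Request:
{"api": "arm_command", "payload": {
  "slide": [
    [0,0,-0.15],
    [0,0,-0.3],
    [0,0,-0.45],
    [0,0,-0.58],
    [0,0,-0.58],
    [0,0,-0.58]
  ],
  "twist": [0,0,0,0,0,0],
  "fingers": [1,1,1,1,1,1]
}}

```text
time_s: 5.08
tcp_pos: [0.4106, 0.2727, 0.2349]
ee_rot: [0.785, 0.619, 0.0, 0.0]
contact_force: [0.5, -0.0, -0.5]
grip_width: 0.997
grasp_force: 0.0
```

Run:
```python
from h import *
np.set_printoptions(precision=4,suppress=True)
s=robot.read_state(); print(s["time_s"],np.array(s["tcp_pos"]),np.array(s["ee_rot"]),s["contact_force"],s["ft_torque"])
im=read_camera("wrist"); cv2.imwrite("pics/w2.png",im[...,::-1]); np.save("pics/w2.npy",im)
c=caps(im);print(c); print(wplane(c[:,:2],s["tcp_pos"][2]-.211))
```

```text
5.075 [0.4106 0.2727 0.2349] [0.7852 0.6193 0.0004 0.0001] [ 0.533  -0.0477 -0.4775] [-0.0391 -0.1231 -0.0265]
[[238.1622 166.7867 900.    ]
 [313.6624 167.4553 850.    ]
 [239.1015 217.6618 887.    ]
 [311.8304 218.2253 861.    ]
 [241.0673 252.8718 312.    ]
 [309.0456 253.0842 285.    ]]
[[ 0.0482 -0.0219  0.0239]
 [ 0.0479  0.0219  0.0239]
 [ 0.0174 -0.0222  0.0239]
 [ 0.017   0.0217  0.0239]
 [-0.0057 -0.0218  0.0239]
 [-0.0059  0.0208  0.0239]]
```

View pics/w2.png

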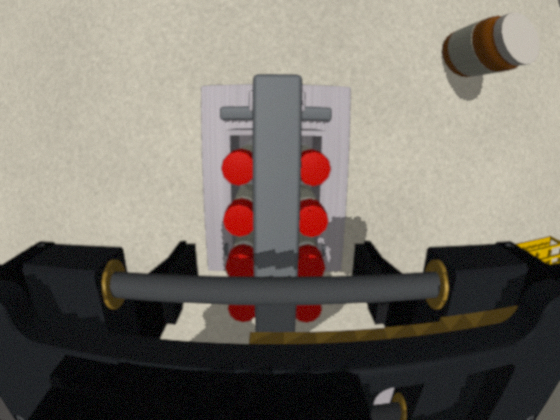

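Request:
{"api": "arm_command", "payload": {
  "slide": [
    [0,0,0],
    [0,0,0],
    [0,0,0],
    [0,0,0],
    [0,0,0],
    [0,0,0],
    [0,0,0],
    [0,0,0]
  ],
  "twist": [0,0,0,0,0,0,0,0],
  "fingers": [0.6,0.4,0.3,0.2,0.1,0,0,0],
  "force": 45
}}

```text
time_s: 6.12
tcp_pos: [0.4105, 0.2726, 0.2345]
ee_rot: [0.785, 0.619, 0.0, 0.0]
contact_force: [1.3, -0.1, -1.3]
grip_width: 0.224
grasp_force: 45.0
```

```bash
cat >> h.py <<'E'
def lean(im,full=False):
    "mean u of the front four caps from circle fits to their outer halves, less the bar's middle; and the bar's middle"
    I=im.astype(np.float32); red=np.clip(I[...,0]-2.2*np.maximum(I[...,1],I[...,2]),0,None)
    m=(red>40).astype(np.uint8); m[240:]=0
    cc=[c.reshape(-1,2).astype(float) for c in cv2.findContours(m,0,cv2.CHAIN_APPROX_NONE)[0] if cv2.contourArea(c)>250]
    cc=sorted(cc,key=lambda c:c[:,1].mean())[:4]; out=[]
    for c in cc:
        s=-1 if c[:,0].mean()<276 else 1; e=c[:,0]*s; k=c[(e>e.max()-16)&(c[:,1]<238)]
        A=np.c_[2*k,np.ones(len(k))]; p=np.linalg.lstsq(A,(k**2).sum(1),rcond=None)[0]; out.append(p[:2])
    out=np.array(out)
    g=cv2.cvtColor(im,cv2.COLOR_RGB2GRAY).astype(np.float32)[88:104].mean(0)
    d=np.abs(np.diff(g)); l=240+np.argmax(d[240:268]); r=285+np.argmax(d[285:313])
    w=lambda i:np.sum(d[i-2:i+3]*np.arange(i-2,i+3))/d[i-2:i+3].sum()
    b=(w(l)+w(r))/2+.5
    return (out[:,0].mean(),b,out) if full else (out[:,0].mean(),b)
E
python3 - <<'E'
from h import *
np.set_printoptions(precision=4,suppress=True)
print(lean(np.load("pics/w2.npy"),1))
for i in range(3):
    s=robot.read_state(); im=read_camera("wrist"); np.save(f"pics/w3_{i}.npy",im)
    a=lean(im,1); print(s["time_s"],np.array(s["tcp_pos"]),np.array(s["ee_rot"]),np.array(s["contact_force"]),np.array(s["ft_torque"]),s["grip_width"],s["grasp_force"],a[:2])
print(a[2])
E
```

```text
(np.float64(275.3739751319549), np.float64(276.946592782789), array([[239.6344, 167.3746],
       [311.4919, 167.8449],
       [242.0914, 218.2392],
       [308.2782, 218.7682]]))
6.125 [0.4105 0.2726 0.2345] [0.7851 0.6193 0.0003 0.0002] [ 1.2721 -0.145  -1.2734] [-0.0181 -0.1639 -0.0418] 0.22404478219224447 44.982916954904795 (np.float64(275.0364324943494), np.float64(275.51585654116946))
6.175 [0.4105 0.2726 0.2345] [0.7851 0.6193 0.0002 0.0002] [ 0.5196 -0.1013 -1.7395] [-0.0495 -0.1951 -0.0395] 0.22523200853078418 44.98196273110807 (np.float64(275.0183832458488), np.float64(275.53353978765455))
6.225 [0.4105 0.2726 0.2345] [0.7851 0.6194 0.0002 0.0002] [ 1.4979 -0.9212 -1.0887] [-0.0505 -0.2434  0.0286] 0.22414277966557503 44.98179718852043 (np.float64(274.97628654170273), np.float64(275.53012265231246))
[[239.2128 167.2114]
 [311.0627 167.5804]
 [241.1303 217.9288]
 [308.4993 218.227 ]]
```

Request:
{"api": "arm_command", "payload": {
  "slide": [
    [0,0,0.02],
    [0,0,0.04],
    [0,0,0.04]
  ],
  "twist": [0,0,0],
  "fingers": [0,0,0]
}}

```text
time_s: 6.65
tcp_pos: [0.4095, 0.2724, 0.238]
ee_rot: [0.785, 0.619, -0.001, -0.0]
contact_force: [-0.3, 0.6, -8.3]
grip_width: 0.227
grasp_force: 45.0
```

```bash
cat > m.py <<'E'
from h import *
import sys,json
np.set_printoptions(precision=4,suppress=True)
for i in range(int(sys.argv[1])):
    s=robot.read_state(); im=read_camera("wrist"); a,b=lean(im)
    print(round(s["time_s"],3),np.array(s["tcp_pos"]),"F",np.array(s["contact_force"]).round(1),"lean px %.2f bar %.2f"%(a,b))
    open("log.txt","a").write(json.dumps([s["time_s"],list(s["tcp_pos"]),list(s["ee_rot"]),a,b])+"\n")
np.save("pics/last.npy",im)
E
python3 m.py 12
```

```text
6.65 [0.4095 0.2724 0.238 ] F [-0.3  0.6 -8.3] lean px 271.87 bar 275.49
6.7 [0.4096 0.2725 0.2381] F [ 0.2  0.4 -8.6] lean px 271.51 bar 275.47
6.75 [0.4098 0.2725 0.2382] F [-0.2  0.5 -7.5] lean px 271.27 bar 275.47
6.8 [0.4098 0.2725 0.2382] F [-0.1 -0.7 -7.6] lean px 271.05 bar 275.48
6.85 [0.4099 0.2725 0.2383] F [ 0.   0.5 -8.5] lean px 270.87 bar 275.48
6.9 [0.41   0.2726 0.2384] F [ 0.5 -0.1 -7.6] lean px 270.70 bar 275.54
6.95 [0.41   0.2726 0.2384] F [-0.3 -0.1 -8.9] lean px 270.17 bar 275.54
7.0 [0.4101 0.2726 0.2385] F [ 0.7  0.2 -8.8] lean px 269.98 bar 275.54
7.05 [0.4101 0.2726 0.2385] F [ 0.5  0.4 -8.1] lean px 269.71 bar 275.52
7.1 [0.4101 0.2726 0.2385] F [-0.1  0.1 -8.7] lean px 269.31 bar 275.50
7.15 [0.4101 0.2726 0.2386] F [-0.7  0.4 -8.1] lean px 268.81 bar 275.51
7.2 [0.4101 0.2726 0.2386] F [-0.6  0.5 -8.5] lean px 268.52 bar 275.50
```

Request:
{"api": "arm_command", "payload": {
  "slide": [
    [0,0,0],
    [0,0,0],
    [0.005,-0.001,0],
    [0.01,-0.002,0],
    [0.015,-0.0035,0],
    [0.015,-0.0035,0]
  ],
  "twist": [0,0,0,0,0,0],
  "fingers": [0,0,0,0,0,0]
}}

```text
time_s: 8.0
tcp_pos: [0.4117, 0.2722, 0.2385]
ee_rot: [0.785, 0.619, 0.0, 0.0]
contact_force: [0.6, 1.1, -8.1]
grip_width: 0.229
grasp_force: 45.0
```

```bash
python3 m.py 4
```

```text
8.0 [0.4117 0.2722 0.2385] F [ 0.6  1.1 -8.1] lean px 271.71 bar 275.49
8.05 [0.4117 0.2722 0.2386] F [-0.4 -0.6 -8.4] lean px 271.85 bar 275.47
8.1 [0.4117 0.2722 0.2385] F [ 0.7 -0.2 -9. ] lean px 271.81 bar 275.49
8.15 [0.4117 0.2722 0.2385] F [-0.6  1.2 -8.3] lean px 271.60 bar 275.48
```

Request:
{"api": "arm_command", "payload": {
  "slide": [
    [0.005,-0.001,0],
    [0.01,-0.0025,0],
    [0.01,-0.0025,0],
    [0.01,-0.0025,0],
    [0.01,-0.0025,0]
  ],
  "twist": [0,0,0,0,0],
  "fingers": [0,0,0,0,0]
}}

```text
time_s: 8.82
tcp_pos: [0.4126, 0.272, 0.2385]
ee_rot: [0.785, 0.619, -0.0, -0.0]
contact_force: [0.2, -0.8, -8.5]
grip_width: 0.229
grasp_force: 45.0
```

```bash
python3 m.py 4
```

```text
8.825 [0.4126 0.272  0.2385] F [ 0.2 -0.8 -8.5] lean px 274.99 bar 275.48
8.875 [0.4127 0.272  0.2386] F [ 0.5 -0.9 -7.3] lean px 275.01 bar 275.49
8.925 [0.4127 0.272  0.2385] F [-0.3  0.3 -8.6] lean px 275.00 bar 275.47
8.975 [0.4127 0.272  0.2386] F [ 0.2 -0.1 -9.1] lean px 275.10 bar 275.49
```

```bash
cat > ctl.py <<'E'
# plan lateral rows: python3 ctl.py yaw_deg cx cy along_per_call nrows [y0] [z]
from h import *
import sys,json
from scipy.linalg import expm
from scipy.optimize import least_squares
KAP,D,G,DT=11.,7.,0.92,.125   # 1/s2, 1/s, px per mm, s
def MM(kap=KAP): return np.array([[0,1],[kap,-D]])
def fit(rows,y0,kap=KAP):
    "y, y' at the last sample from still-standing frames"
    t=np.array([r[0] for r in rows])-rows[-1][0]; y=np.array([r[3] for r in rows])-y0
    A=np.array([expm(MM(kap)*k)[0] for k in t]); x,res,_,_=np.linalg.lstsq(np.r_[A,[[0,.1]]],np.r_[y,0],rcond=None); return x
def plan(x,p0,n,wp=.02,wu=.02,N=24,still=3):
    "x=(y-y0,y') now, p0 = lateral offset mm now; least-squares lateral row targets"
    E=expm(MM()*DT); s1=(-D+np.sqrt(D*D+4*KAP))/2
    def sim(p):
        p=np.r_[p0,p]; v=np.r_[0,np.diff(p)/DT]; X=x.copy(); ys=[]
        for k in range(1,len(p)):
            X=X+[0,-G*(v[k]-v[k-1])]; X=E@X; ys.append(X[0])
        X=X+[0,G*v[-1]]
        return p[1:],v,np.array(ys),X
    def cost(p):
        q,v,ys,X=sim(p); return np.r_[.3*ys,wp*q,wu*np.diff(v)/5,v[-1],3*q[-1]*.05,10*(X[1]+(D+s1)*X[0])/(D+2*s1)]
    r=least_squares(cost,np.full(N,p0)); q,v,ys,X=sim(r.x)
    return q[:n],ys[:n]
E
python3 - <<'E'
from ctl import *
L=[json.loads(l) for l in open("log.txt")]; f=[r for r in L if 6.7<=r[0]<=7.21]
t=np.array([r[0] for r in f]);y=np.array([r[3] for r in f])
for y0 in (274.4,274.9,275.4):
    g=lambda p:np.array([(expm(MM(p[2])*(k-t[0]))@[p[0]-y0,p[1]])[0] for k in t])+y0-y
    r=least_squares(g,[271.5,-4,11]); print(y0,r.x,r.cost)
print(np.round(plan(np.array([1.,0]),0,12),2)); print(np.round(plan(np.array([0.,0]),10,12),2))
E
```

```text
274.4 [271.49131876  -3.54360888  12.47934997] 0.02351281805946281
274.9 [271.48703756  -3.33597386  11.14828016] 0.023517375668974095
275.4 [271.4835804   -3.16880681  10.07288334] 0.023623671586412685
[[ 3.88  5.86  7.33  8.46  9.29  9.85 10.17 10.29 10.23 10.02  9.68  9.23]
 [-1.38 -1.34 -1.15 -0.99 -0.85 -0.72 -0.6  -0.49 -0.39 -0.3  -0.22 -0.14]]
[[ 1.109e+01  1.148e+01  1.163e+01  1.161e+01  1.144e+01  1.115e+01
   1.076e+01  1.029e+01  9.740e+00  9.150e+00  8.520e+00  7.860e+00]
 [-6.900e-01 -6.100e-01 -5.000e-01 -4.100e-01 -3.200e-01 -2.400e-01
  -1.800e-01 -1.200e-01 -6.000e-02 -1.000e-02  3.000e-02  7.000e-02]]
```

Request:
{"api": "arm_command", "payload": {
  "slide": [
    [0,0,0.1],
    [0,0,0.3],
    [0,0,0.5],
    [0,0,0.5],
    [0,0,0.5],
    [0,0,0.5]
  ],
  "twist": [0,0,0,0.08,0.17,0.25],
  "fingers": [0,0,0,0,0,0]
}}

```text
time_s: 9.78
tcp_pos: [0.4126, 0.272, 0.2893]
ee_rot: [0.654, 0.756, 0.0, 0.0]
contact_force: [-0.3, -0.7, -7.9]
grip_width: 0.23
grasp_force: 45.0
```

```bash
python3 m.py 4
cat > st.py <<'E'
# python3 st.py y0 yaw_deg refx refy nrows [frames] : estimate and plan from the last still frames
from ctl import *
np.set_printoptions(precision=4,suppress=True)
y0,yaw,rx,ry=map(float,sys.argv[1:5]); n=int(sys.argv[5]); k=int(sys.argv[6])
L=[json.loads(l) for l in open("log.txt")][-k:]; x=fit(L,y0)
a=np.radians(yaw); nv=np.array([np.cos(a),np.sin(a)]); p=np.array(L[-1][1][:2]); e=1000*(p-[rx,ry])@nv
yawm=2*np.degrees(np.arctan2(L[-1][2][1],L[-1][2][0]))-90
x1=expm(MM()*.0)@x
q,ys=plan(x1,e,n); print("dev px, rate",x,"unst",(x[1]+8.3*x[0])/9.6,"lateral mm",e,"yaw",yawm)
print("lateral rel mm",np.round(q-e,1)); print("pred",np.round(ys+y0,1)); print("share x",np.round((q-e)*nv[0]/100,3),"y",np.round((q-e)*nv[1]/100,3))
E
python3 st.py 274.8 8 .479 -.212 6 4
```

```text
9.775 [0.4126 0.272  0.2893] F [-0.3 -0.7 -7.9] lean px 275.03 bar 275.50
9.825 [0.4126 0.272  0.2892] F [-0.7 -0.5 -8.1] lean px 275.06 bar 275.96
9.875 [0.4126 0.272  0.2892] F [-0.6 -0.2 -8.4] lean px 274.79 bar 275.84
9.925 [0.4127 0.272  0.2891] F [-0.4  0.5 -8.4] lean px 274.51 bar 275.54
dev px, rate [-0.1244 -1.5177] unst -0.26562014169938847 lateral mm 1.7033306432170137 yaw 7.910427472038137
lateral rel mm [-0.9 -1.5 -1.9 -2.3 -2.6 -2.9]
pred [275.1 275.1 275.1 275.  275.  275. ]
share x [-0.009 -0.015 -0.019 -0.023 -0.026 -0.028] y [-0.001 -0.002 -0.003 -0.003 -0.004 -0.004]
```

Request:
{"api": "arm_command", "payload": {
  "slide": [
    [0.02,-0.2,0],
    [0.04,-0.4,0],
    [0.065,-0.6,0],
    [0.09,-0.8,0],
    [0.115,-1,0]
  ],
  "twist": [0,0,0,0,0],
  "fingers": [0,0,0,0,0]
}}

```text
time_s: 10.6
tcp_pos: [0.4243, 0.1714, 0.2889]
ee_rot: [0.657, 0.754, 0.0, 0.0]
contact_force: [-0.1, -0.2, -8.5]
grip_width: 0.224
grasp_force: 45.0
```

```bash
python3 m.py 4; python3 st.py 274.8 8 .479 -.212 6 3
```

```text
10.6 [0.4243 0.1714 0.2889] F [-0.1 -0.2 -8.5] lean px 273.95 bar 275.54
10.65 [0.4246 0.169  0.2888] F [-0.1 -4.  -7.3] lean px 273.79 bar 275.05
10.7 [0.4246 0.17   0.2888] F [-0.4 -0.6 -8.6] lean px 273.56 bar 275.04
10.75 [0.4244 0.1716 0.2888] F [-0.2  1.4 -7.7] lean px 273.43 bar 275.48
dev px, rate [-1.2757 -1.5968] unst -1.2692508590578468 lateral mm -0.680393242604572 yaw 7.826132825843359
lateral rel mm [ -5.7  -8.7 -10.8 -12.5 -13.7 -14.6]
pred [276.9 276.8 276.5 276.3 276.1 275.9]
share x [-0.056 -0.086 -0.107 -0.124 -0.136 -0.144] y [-0.008 -0.012 -0.015 -0.017 -0.019 -0.02 ]
```

Request:
{"api": "arm_command", "payload": {
  "slide": [
    [-0.03,-0.2,0],
    [-0.03,-0.4,0],
    [-0.025,-0.6,0],
    [-0.015,-0.8,0],
    [0.0,-1,0]
  ],
  "twist": [0,0,0,0,0],
  "fingers": [0,0,0,0,0]
}}

```text
time_s: 11.42
tcp_pos: [0.4242, 0.0724, 0.2887]
ee_rot: [0.656, 0.755, 0.0, -0.0]
contact_force: [0.4, 0.7, -7.9]
grip_width: 0.226
grasp_force: 45.0
```

```bash
python3 m.py 4; python3 st.py 274.8 8 .479 -.212 6 3
```

```text
11.425 [0.4242 0.0724 0.2887] F [ 0.4  0.7 -7.9] lean px 274.46 bar 275.06
11.475 [0.4247 0.07   0.2888] F [ 0.1 -4.5 -8.3] lean px 273.81 bar 274.97
11.525 [0.4249 0.0709 0.2889] F [ 1.2 -1.2 -8.2] lean px 273.35 bar 274.91
11.575 [0.4246 0.0724 0.2888] F [ 0.2  1.6 -7.7] lean px 273.14 bar 274.66
dev px, rate [-1.5058 -2.7528] unst -1.5886092759768213 lateral mm -14.326612507227345 yaw 7.913323580028376
lateral rel mm [ -8.6 -12.8 -15.8 -17.8 -19.2 -19.8]
pred [278.4 278.2 277.7 277.2 276.8 276.5]
share x [-0.085 -0.127 -0.156 -0.177 -0.19  -0.196] y [-0.012 -0.018 -0.022 -0.025 -0.027 -0.028]
```

```bash
python3 st.py 275.8 8 .479 -.212 6 3;python3 st.py 275.4 8 .479 -.212 6 3
```

```text
dev px, rate [-2.4941 -3.0037] unst -2.469258661972033 lateral mm -14.326612507227345 yaw 7.913323580028376
lateral rel mm [-12.5 -18.8 -23.2 -26.5 -28.6 -29.8]
pred [280.8 280.5 279.8 279.2 278.7 278.2]
share x [-0.124 -0.186 -0.23  -0.262 -0.283 -0.295] y [-0.017 -0.026 -0.032 -0.037 -0.04  -0.042]
dev px, rate [-2.0988 -2.9034] unst -2.1169989075739193 lateral mm -14.326612507227345 yaw 7.913323580028376
lateral rel mm [-10.9 -16.4 -20.2 -23.  -24.8 -25.8]
pred [279.8 279.6 279.  278.4 278.  277.5]
share x [-0.108 -0.162 -0.2   -0.228 -0.246 -0.256] y [-0.015 -0.023 -0.028 -0.032 -0.035 -0.036]
```

Request:
{"api": "arm_command", "payload": {
  "slide": [
    [-0.09,-0.2,0],
    [-0.125,-0.4,0],
    [-0.135,-0.6,0],
    [-0.14,-0.8,0],
    [-0.13,-1,0]
  ],
  "twist": [0,0,0,0,0],
  "fingers": [0,0,0,0,0]
}}

```text
time_s: 12.25
tcp_pos: [0.4111, -0.0272, 0.2886]
ee_rot: [0.656, 0.755, 0.001, -0.0]
contact_force: [0.2, 0.6, -8.8]
grip_width: 0.227
grasp_force: 45.0
```

```bash
python3 m.py 4; python3 st.py 275.6 8 .479 -.212 6 3; python3 -c "
import json
from h import *
print(lean(np.load('pics/last.npy'),1)[2])"
```

```text
12.25 [ 0.4111 -0.0272  0.2886] F [ 0.2  0.6 -8.8] lean px 275.15 bar 274.89
12.3 [ 0.4119 -0.0298  0.2888] F [ 0.7 -2.9 -8.9] lean px 274.02 bar 274.89
12.35 [ 0.4122 -0.029   0.2889] F [ 1.1 -1.6 -8.1] lean px 273.55 bar 274.84
12.4 [ 0.4117 -0.0274  0.2887] F [-0.1  2.2 -8.2] lean px 273.11 bar 274.58
dev px, rate [-2.2268 -3.7159] unst -2.3123458068298737 lateral mm -40.95569055440809 yaw 7.950362701908489
lateral rel mm [-14.7 -21.6 -26.2 -29.2 -30.8 -31.1]
pred [282.2 281.7 280.8 279.9 279.2 278.5]
share x [-0.145 -0.214 -0.26  -0.289 -0.305 -0.308] y [-0.02  -0.03  -0.037 -0.041 -0.043 -0.043]
[[237.24178295 166.80898987]
 [308.73023028 166.84094941]
 [239.68084823 217.42208354]
 [306.77694981 217.51183602]]
```

```bash
cat > gf.py <<'E'
from ctl import *
# commands: (t_start, [(x,y) rows in m rel])
C=[(9.025,[(0,0)]*6),(9.975,[(.02,-.2),(.04,-.4),(.065,-.6),(.09,-.8),(.115,-1)]),(10.8,[(-.03,-.2),(-.03,-.4),(-.025,-.6),(-.015,-.8),(0,-1)]),
(11.625,[(-.09,-.2),(-.125,-.4),(-.135,-.6),(-.14,-.8),(-.13,-1)])]
try: C+=eval(open("cmds.txt").read())
except FileNotFoundError: pass
L=[json.loads(l) for l in open("log.txt")]; L=[r for r in L if r[0]>9.7]
t0=9.775; dt=.005; T=np.arange(t0,L[-1][0]+dt/2,dt)
tk,pk=[9.0],[np.zeros(2)]
for ts,rows in C:
    base=pk[-1]; tk.append(ts); pk.append(base)
    for i,r in enumerate(rows): tk.append(ts+.125*(i+1)); pk.append(base+100*np.array(r[:2]))
pk=np.array(pk); a=np.radians(8); xi=np.interp(T,tk,pk@[np.cos(a),np.sin(a)])
def lag(u,tau): 
    y=u.copy()
    for i in range(1,len(u)): y[i]=y[i-1]+dt/tau*(u[i-1]-y[i-1])
    return y
xi=lag(lag(xi,.015),.015)
ts=np.array([r[0] for r in L]); ys=np.array([r[3] for r in L])
def sim(p):
    y,v,y0,k,G,D=p; w=v+G*np.gradient(xi,dt)[0]*1; out=[]; vx=np.gradient(xi,dt)
    for i in range(len(T)):
        out.append(y); v=w-G*vx[i]; y+=dt*v; w+=dt*(k*(y-y0)-D*v)
    return np.interp(ts,T,out)
pr=np.array([275,-1,275.5,11,.92,7.]); sg=np.array([1,3,2,3,.1,.8])
def run():
    r=least_squares(lambda p:np.r_[(sim(p)-ys)/.25,(p-pr)/sg],pr); J=np.linalg.inv(r.jac.T@r.jac)
    return r.x,np.sqrt(np.diag(J)),sim(r.x)-ys
if __name__=="__main__":
    np.set_printoptions(precision=2,suppress=True); x,s,e=run(); print(x,s); print(e)
E
python3 gf.py
```

```text
[275.    -2.32 276.08   7.69   0.9    7.28] [0.17 1.85 0.41 2.28 0.08 0.69]
[-0.03 -0.17  0.01  0.2   0.07  0.08  0.12  0.08 -0.27  0.   -0.04 -0.24
 -0.21  0.34  0.08 -0.04]
```

```bash
cat > pl.py <<'E'
# python3 pl.py yaw refx refy nmove : global fit, then plan the next call (nmove rows, one still row) 
from gf import *
np.set_printoptions(precision=2,suppress=True,linewidth=150)
x,s,e=run(); y0,k,G,D=x[2:]
Y=sim_end=None
def state(p):
    y,v,y0,k,G,D=p; vx=np.gradient(xi,dt); w=v+G*vx[0]
    for i in range(len(T)):
        v=w-G*vx[i]; Y=y; y+=dt*v; w+=dt*(k*(y-y0)-D*v)
    return np.array([Y-y0,v])
z=state(x)
def plan(z,p0,n,cyc=4,wp=.03,wy=.3,wu=.01):
    M=np.array([[0,1],[k,-D]]); E=expm(M*.125); s1=(-D+np.sqrt(D*D+4*k))/2
    def sm(u):
        p=np.r_[p0,np.concatenate([np.r_[c,c[-1],c[-1]] for c in u.reshape(cyc,n)])]; v=np.r_[0,np.diff(p)/.125]; X=expm(M*.05)@z; o=[]
        for i in range(1,len(p)): X=E@(X+[0,-G*(v[i]-v[i-1])]); o.append(X[0])
        return p[1:],v,np.array(o),X
    f=lambda u:(lambda q,v,o,X:np.r_[wy*o,wp*q,wu*np.diff(v)/10,10*(X[1]+(D+s1)*X[0])/(D+2*s1)])(*sm(u))
    u=least_squares(f,np.full(n*cyc,p0)).x; return sm(u)
yaw,rx,ry=map(float,sys.argv[1:4]); n=int(sys.argv[4])
a=np.radians(yaw); nv=np.array([np.cos(a),np.sin(a)]); P_=np.array(L[-1][1][:2]); p0=1000*(P_-[rx,ry])@nv
q,v,o,X=plan(z,p0,n)
print("par",x[2:],"sd",s[2:],"res",e[-3:],"dev,rate",z,"lat",p0,"along",1000*(P_-[rx,ry])@[-nv[1],nv[0]])
print("lat plan",np.round(q)[:2*(n+2)],"lean px",np.round(o,1)[:2*(n+2)])
print("share x",np.round((q-p0)[:n]*nv[0]/100,3)," y",np.round((q-p0)[:n]*nv[1]/100,3))
E
python3 pl.py 8 .479 -.212 5
```

```text
par [276.08   7.69   0.9    7.28] sd [0.41 2.28 0.08 0.69] res [ 0.34  0.08 -0.04] dev,rate [-3.01 -9.68] lat -40.95569055440809 along 192.1502059667292
lat plan [ -69.  -82.  -91.  -97. -102. -102. -102. -102. -100.  -97.  -94.  -88.  -88.  -88.] lean px [12.9 10.8  8.9  7.1  6.1  3.2  2.4  2.   1.1  0.3 -0.4 -2.1  0.5  1.5]
share x [-0.28 -0.4  -0.49 -0.56 -0.6 ]  y [-0.04 -0.06 -0.07 -0.08 -0.09]
```

```bash
python3 - <<'E'
s=open("gf.py").read()
i=s.index("pk=np.array(pk)"); j=s.index("def lag"); k=s.index("xi=lag"); l=s.index("ts=np.array")
lagdef=s[j:k]
new=lagdef+'''F=[(list(r)+[0])[:3] for r in []]
PX=np.array([np.r_[p[:2]] for p in pk]); YW=np.array(yw)
tr=np.array([lag(lag(np.interp(T,tk,c),.015),.015) for c in (PX[:,0],PX[:,1],YW)])
V=np.gradient(tr[:2],dt,axis=1); Ac=np.gradient(V,dt,axis=1)
VX=(V[0]*np.cos(tr[2])+V[1]*np.sin(tr[2]))[0]+np.cumsum(Ac[0]*np.cos(tr[2])+Ac[1]*np.sin(tr[2]))*dt
'''.replace("F=[(list(r)+[0])[:3] for r in []]\n","")
s=s[:i]+new+s[l:]
s=s.replace("tk,pk=[9.0],[np.zeros(2)]","tk,pk,yw=[9.0],[np.zeros(2)],[np.radians(7.9)]")
s=s.replace("base=pk[-1]; tk.append(ts); pk.append(base)","base=pk[-1]; by=yw[-1]; tk.append(ts); pk.append(base); yw.append(by)")
s=s.replace("pk.append(base+100*np.array(r[:2]))","pk.append(base+100*np.array(r[:2])); yw.append(by+1.5*(r[2] if len(r)>2 else 0))")
s=s.replace("w=v+G*np.gradient(xi,dt)[0]*1; out=[]; vx=np.gradient(xi,dt)","vx=VX; w=v+G*vx[0]; out=[]")
open("gf.py","w").write(s)
p=open("pl.py").read()
i=p.index("def plan")
p=p[:i].replace("vx=np.gradient(xi,dt); w=v","vx=VX; w=v")+'''
# usage: pl.py refx refy "yaw shares call1;call2;..." : rows of each call; last row of each call is still, one pause row follows
ref=1000*np.array([float(sys.argv[1]),float(sys.argv[2])]); wp=float(sys.argv[4]) if len(sys.argv)>4 else .01
calls=[[float(q) for q in c.split(",")] for c in sys.argv[3].split(";")]
pz=1000*np.array(L[-1][1][:2]); ya=2*np.arctan2(L[-1][2][1],L[-1][2][0])-np.pi/2
M=np.array([[0,1],[k,-D]]); E=expm(M*.125); s1=(-D+np.sqrt(D*D+4*k))/2
ps=[];by=ya
for c in calls: ps+=[by+1.5*q for q in c]+[by+1.5*c[-1]]; by=ps[-1]
ps=np.array(ps)
def sm(u):
    u=u.reshape(-1,2); i=0; p=[pz]
    for c in calls:
        m=len(c)-1; p+=list(u[i:i+m])+[u[i+m-1]]*2; i+=m
    p=np.array(p); v=np.r_[[[0,0]],np.diff(p,axis=0)/.125]; X=expm(M*.05)@z; o=[]
    for i in range(1,len(p)):
        yy=ps[i-1]; X=E@(X+[0,-G*(v[i]-v[i-1])@[np.cos(yy),np.sin(yy)]]); o.append(X[0])
    return p[1:],v,np.array(o),X
def f(u):
    q,v,o,X=sm(u); return np.r_[.2*o,wp*(q-ref).ravel(),.01*np.diff(v,axis=0).ravel()/10,.5*(q[-1]-ref),10*(X[1]+(D+s1)*X[0])/(D+2*s1)]
N=sum(len(c)-1 for c in calls); q,v,o,X=sm(least_squares(f,np.tile(pz,N)).x)
print("par",x[2:],"sd",s[2:],"res",e[-3:],"dev,rate",z,"unst",(z[1]+(D+s1)*z[0])/(D+2*s1),"s1",s1,"tcp-ref",pz-ref,"yaw",np.degrees(ya))
i=0
for c in calls:
    m=len(c); print("rel mm x",np.round(q[i:i+m,0]-(pz if i==0 else q[i-1])[0]),"y",np.round(q[i:i+m,1]-(pz if i==0 else q[i-1])[1]),"lean",np.round(o[i:i+m+1],1)); i+=m+1
'''
open("pl.py","w").write(p)
E
python3 pl.py .479 -.212 "0.12,.24,.36,.36,.36,.36,.36,.36;0,0,0,0,0,0,0,0;0,0,0,0,0,0,0,0" ; python3 pl.py .479 -.212 "0.12,.24,.24,.24,.24,.24,.24,.24;0,0,0,0,0,0,0,0;0,0,0,0,0,0,0,0"
```

```text
par [276.11   7.53   0.9    7.28] sd [0.42 2.24 0.08 0.69] res [ 0.33  0.08 -0.02] dev,rate [-3.02 -9.45] unst -3.752731224579629 s1 0.9184067778128227 tcp-ref [-67.3  184.58] yaw 7.9503627019084915
rel mm x [  3. -30.  30.  75.  90.  89.  84.  84.] y [ -38.   -3.  -85. -145. -169. -174. -173. -173.] lean [ 1.1  1.4  1.5  1.5  1.5  1.4  2.1  0.1 -0.7]
rel mm x [ -3.  -5.  -7.  -8. -10. -11. -12. -12.] y [-1. -2. -3. -4. -5. -6. -8. -8.] lean [ 1.   1.   0.9  0.9  0.9  0.8  1.1  0.2 -0.2]
rel mm x [-1. -2. -3. -3. -4. -4. -4. -4.] y [-1. -2. -2. -2. -3. -3. -4. -4.] lean [0.6 0.5 0.5 0.5 0.4 0.4 0.5 0.2 0.1]
par [276.11   7.53   0.9    7.28] sd [0.42 2.24 0.08 0.69] res [ 0.33  0.08 -0.02] dev,rate [-3.02 -9.45] unst -3.752731224579629 s1 0.9184067778128227 tcp-ref [-67.3  184.58] yaw 7.9503627019084915
rel mm x [-13.  38.  73.  84.  83.  80.  77.  77.] y [  13.  -87. -155. -180. -184. -181. -180. -180.] lean [ 0.9  1.1  1.   1.   1.   0.9  1.3  0.1 -0.4]
rel mm x [-2. -3. -4. -5. -6. -6. -7. -7.] y [-1. -1. -2. -2. -3. -3. -3. -3.] lean [ 0.6  0.6  0.6  0.5  0.5  0.5  0.6  0.1 -0.1]
rel mm x [-1. -1. -1. -2. -2. -2. -2. -2.] y [-0. -1. -1. -1. -1. -1. -1. -1.] lean [0.3 0.3 0.2 0.2 0.2 0.2 0.2 0.1 0. ]
```

```bash
sed -i 's/\.01\*np.diff(v,axis=0).ravel()\/10/.08*np.diff(v,axis=0).ravel()\/10,np.clip(np.abs(q[:len(calls[0])]-pz)-92,0,None).ravel(),.3*np.clip(np.abs(np.diff(q,axis=0))-35,0,None).ravel()/' pl.py
for w in .003 .01; do python3 pl.py .479 -.212 "0.12,.24,.24,.24,.24,.24,.24,.24;0,0,0,0,0,0,0,0;0,0,0,0,0,0,0,0" $w; done;  python3 pl.py .479 -.212 "0.12,.24,.36,.36,.36,.36,.36,.36;0,0,0,0,0,0,0,0;0,0,0,0,0,0,0,0" .003
```

```text
par [276.11   7.53   0.9    7.28] sd [0.42 2.24 0.08 0.69] res [ 0.33  0.08 -0.02] dev,rate [-3.02 -9.45] unst -3.752731224579629 s1 0.9184067778128227 tcp-ref [-67.3  184.58] yaw 7.9503627019084915
rel mm x [-12. -15. -13.  -7.   0.   6.   9.   9.] y [ 11.   8.  -4. -22. -41. -57. -67. -67.] lean [ 0.5  1.8  1.9  1.8  1.7  1.7  1.7  0.3 -0.2]
rel mm x [ 2.  7. 14. 21. 27. 32. 35. 35.] y [ -8. -20. -34. -49. -62. -73. -79. -79.] lean [0.6 0.9 0.8 0.7 0.6 0.6 0.5 0.2 0.1]
rel mm x [ 2.  5.  9. 14. 18. 21. 23. 23.] y [ -4.  -9. -16. -24. -31. -36. -39. -39.] lean [ 0.1  0.1  0.  -0.1 -0.2 -0.3 -0.4 -0.1 -0.1]
par [276.11   7.53   0.9    7.28] sd [0.42 2.24 0.08 0.69] res [ 0.33  0.08 -0.02] dev,rate [-3.02 -9.45] unst -3.752731224579629 s1 0.9184067778128227 tcp-ref [-67.3  184.58] yaw 7.9503627019084915
rel mm x [-12. -11.  -2.   8.  16.  21.  22.  22.] y [ 11.  -3. -27. -52. -73. -86. -92. -92.] lean [ 0.8  2.3  2.2  1.9  1.7  1.4  1.2  0.1 -0.3]
rel mm x [ 4. 12. 20. 28. 34. 39. 41. 41.] y [-12. -30. -48. -65. -78. -87. -92. -92.] lean [0.8 1.1 1.  0.9 0.8 0.7 0.5 0.3 0.2]
rel mm x [0. 1. 1. 2. 2. 3. 4. 4.] y [-0. -0. -1. -1. -1. -1. -1. -1.] lean [ 0.2  0.1 -0.  -0.2 -0.3 -0.4 -0.6 -0.2 -0.1]
par [276.11   7.53   0.9    7.28] sd [0.42 2.24 0.08 0.69] res [ 0.33  0.08 -0.02] dev,rate [-3.02 -9.45] unst -3.752731224579629 s1 0.9184067778128227 tcp-ref [-67.3  184.58] yaw 7.9503627019084915
rel mm x [ -8. -15. -13.  -7.   1.   7.  10.  10.] y [  3.   3.  -6. -20. -36. -50. -60. -60.] lean [ 0.   1.1  1.4  1.5  1.5  1.7  1.9 -0.3 -1.2]
rel mm x [ 2.  8. 16. 24. 31. 37. 39. 39.] y [ -8. -21. -35. -50. -63. -74. -81. -81.] lean [ 0.5  1.1  1.2  1.2  1.2  1.4  1.5  0.  -0.6]
rel mm x [ 1.  3.  7. 11. 15. 18. 19. 19.] y [ -5. -11. -19. -27. -34. -40. -44. -44.] lean [0.6 1.  1.  1.  1.1 1.2 1.3 0.5 0.2]
```

Request:
{"api": "arm_command", "payload": {
  "slide": [
    [-0.12,0.11,0],
    [-0.11,-0.03,0],
    [-0.02,-0.27,0],
    [0.08,-0.52,0],
    [0.16,-0.73,0],
    [0.21,-0.86,0],
    [0.22,-0.92,0],
    [0.22,-0.92,0]
  ],
  "twist": [0.12,0.24,0.24,0.24,0.24,0.24,0.24,0.24],
  "fingers": [0,0,0,0,0,0,0,0]
}}

```text
time_s: 13.45
tcp_pos: [0.4328, -0.1197, 0.2883]
ee_rot: [0.51, 0.86, 0.0, -0.001]
contact_force: [1.1, -0.3, -8.7]
grip_width: 0.228
grasp_force: 45.0
```

```bash
cat > cmds.txt <<'E'
[(12.45,[(-.12,.11,.12),(-.11,-.03,.24),(-.02,-.27,.24),(.08,-.52,.24),(.16,-.73,.24),(.21,-.86,.24),(.22,-.92,.24),(.22,-.92,.24)]),
]
E
python3 m.py 3; python3 pl.py .479 -.212 "0,0,0,0,0,0,0,0;0,0,0,0,0,0,0,0;0,0,0,0,0,0,0,0" .01
```

```text
13.45 [ 0.4328 -0.1197  0.2883] F [ 1.1 -0.3 -8.7] lean px 275.39 bar 274.33
13.5 [ 0.4326 -0.1192  0.2883] F [ 0.1  0.3 -9.1] lean px 275.26 bar 274.37
13.55 [ 0.4325 -0.1191  0.2883] F [ 0.5  0.4 -8.3] lean px 274.98 bar 274.40
par [275.19  16.26   0.83   7.28] sd [0.13 1.97 0.07 0.72] res [-0.01 -0.12 -0.  ] dev,rate [-0.21 -2.68] unst -0.42313232837413045 s1 1.7927761810267562 tcp-ref [-46.53  92.93] yaw 28.654598186247544
rel mm x [ 5. 13. 22. 30. 37. 41. 44. 44.] y [-12. -29. -48. -64. -78. -87. -92. -92.] lean [0.2 0.4 0.4 0.4 0.3 0.3 0.3 0.1 0.1]
rel mm x [0. 0. 0. 1. 1. 1. 1. 1.] y [-0. -1. -1. -1. -2. -2. -2. -2.] lean [ 0.1  0.1  0.1  0.   0.  -0.  -0.   0.1  0.1]
rel mm x [0. 0. 1. 1. 1. 1. 1. 1.] y [0. 0. 0. 0. 0. 1. 1. 1.] lean [ 0.  -0.  -0.1 -0.1 -0.1 -0.1 -0.1 -0.  -0. ]
```

Request:
{"api": "arm_command", "payload": {
  "slide": [
    [0.05,-0.12,0],
    [0.13,-0.29,0],
    [0.22,-0.48,0],
    [0.3,-0.64,0],
    [0.37,-0.78,0],
    [0.41,-0.87,0],
    [0.44,-0.92,0],
    [0.44,-0.92,0]
  ],
  "twist": [0,0,0,0,0,0,0,0],
  "fingers": [0,0,0,0,0,0,0,0]
}}

```text
time_s: 14.6
tcp_pos: [0.4773, -0.2121, 0.2885]
ee_rot: [0.51, 0.86, 0.0, -0.0]
contact_force: [0.1, 0.3, -8.4]
grip_width: 0.225
grasp_force: 45.0
```

```bash
cat > cmds.txt <<'E'
[(12.45,[(-.12,.11,.12),(-.11,-.03,.24),(-.02,-.27,.24),(.08,-.52,.24),(.16,-.73,.24),(.21,-.86,.24),(.22,-.92,.24),(.22,-.92,.24)]),
(13.6,[(.05,-.12),(.13,-.29),(.22,-.48),(.3,-.64),(.37,-.78),(.41,-.87),(.44,-.92),(.44,-.92)]),
]
E
python3 m.py 3; python3 pl.py .479 -.212 "0,-.1,-.17,-.17,-.17;0,0,0,0,0,0,0;0,0,0,0,0,0,0" .02; cp pics/last.npy pics/l1.npy; python3 -c "
import numpy as np,cv2;cv2.imwrite('pics/l1.png',np.load('pics/l1.npy')[...,::-1])"
```

```text
14.6 [ 0.4773 -0.2121  0.2885] F [ 0.1  0.3 -8.4] lean px 278.03 bar 274.32
14.65 [ 0.4769 -0.2115  0.2884] F [ 0.1  0.5 -8.7] lean px 278.35 bar 274.27
14.7 [ 0.4767 -0.2112  0.2884] F [-0.5  0.1 -8.2] lean px 278.58 bar 274.29
par [275.04  18.04   0.77   7.06] sd [0.1  1.84 0.07 0.72] res [-0.04 -0.07  0.05] dev,rate [3.58 7.13] unst 3.581453672655704 s1 1.992283467547788 tcp-ref [-2.28  0.75] yaw 28.66936679268935
rel mm x [ 4.  8. 13. 17. 17.] y [19. 31. 28. 23. 23.] lean [-1.5 -3.  -2.8 -2.2 -1.1 -0.9]
rel mm x [ 0.  0. -0. -1. -3. -4. -4.] y [ -4.  -9. -14. -18. -20. -22. -22.] lean [-0.6 -0.3 -0.   0.2  0.5  0.6 -0.2 -0.7]
rel mm x [ -2.  -4.  -6.  -7.  -9. -10. -10.] y [-0. -1. -1. -1. -2. -2. -2.] lean [0.1 0.4 0.5 0.6 0.7 0.8 0.3 0.1]
```

View pics/l1.png

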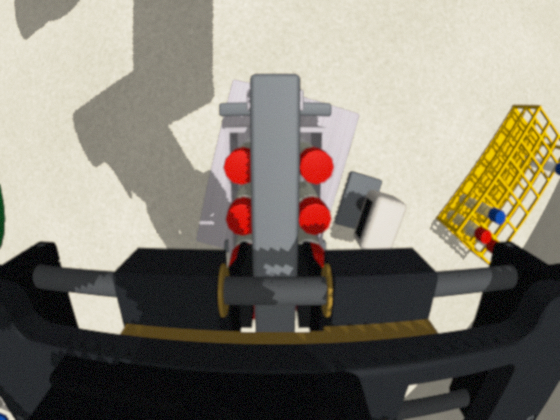

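Request:
{"api": "arm_command", "payload": {
  "slide": [
    [0.04,0.19,0],
    [0.08,0.31,0],
    [0.13,0.28,0],
    [0.17,0.23,0],
    [0.17,0.23,0]
  ],
  "twist": [0,-0.1,-0.17,-0.17,-0.17],
  "fingers": [0,0,0,0,0]
}}

```text
time_s: 15.38
tcp_pos: [0.4948, -0.189, 0.2887]
ee_rot: [0.615, 0.789, 0.0, 0.001]
contact_force: [0.2, -0.4, -6.9]
grip_width: 0.227
grasp_force: 45.0
```

```bash
cat > cmds.txt <<'E'
[(12.45,[(-.12,.11,.12),(-.11,-.03,.24),(-.02,-.27,.24),(.08,-.52,.24),(.16,-.73,.24),(.21,-.86,.24),(.22,-.92,.24),(.22,-.92,.24)]),
(13.6,[(.05,-.12),(.13,-.29),(.22,-.48),(.3,-.64),(.37,-.78),(.41,-.87),(.44,-.92),(.44,-.92)]),
(14.75,[(.04,.19),(.08,.31,-.1),(.13,.28,-.17),(.17,.23,-.17),(.17,.23,-.17)]),
]
E
python3 m.py 3; python3 pl.py .479 -.212 "0,0,0,0,0;0,0,0,0,0;0,0,0,0,0;0,0,0,0,0" .02; cp pics/last.npy pics/l2.npy
```

```text
15.375 [ 0.4948 -0.189   0.2887] F [ 0.2 -0.4 -6.9] lean px 338.69 bar 274.47
15.425 [ 0.4942 -0.1886  0.2885] F [-0.9 -0.5 -8.5] lean px 339.27 bar 274.56
15.475 [ 0.4939 -0.1885  0.2884] F [-0.6  0.5 -9.3] lean px 339.59 bar 274.58
par [273.09  17.48  -0.7    4.92] sd [0.09 1.37 0.06 0.57] res [-7.62 -1.3   6.3 ] dev,rate [ 72.81 170.52] unst 72.44089694660447 s1 2.390793100174986 tcp-ref [14.88 23.47] yaw 14.087146799355807
rel mm x [-296. -250. -210. -239. -239.] y [-143. -132. -121. -129. -129.] lean [-66.3  42.3 106.4 124.1 176.1 240.9]
rel mm x [ -936. -1556. -1926. -2116. -2116.] y [-261. -443. -564. -638. -638.] lean [-206.9 -313.2 -294.4 -244.2 -156.9 -142.4]
rel mm x [161. 375. 629. 906. 906.] y [ 61. 137. 221. 311. 311.] lean [ -70.7  -16.3   32.1   78.3  -40.2 -112.6]
rel mm x [ 318.  646.  977. 1306. 1306.] y [ 99. 200. 303. 404. 404.] lean [  7.4  79.2 136.4 194.6  78.   31.2]
```

```bash
sed -i 's/m=(red>40).astype(np.uint8); m\[240:\]=0/m=(red>40).astype(np.uint8); m[240:]=0; m[:,:195]=0; m[:,356:]=0/' h.py
python3 - <<'E'
from h import *
a=lean(np.load("pics/last.npy"),1); print(a)
E
```

```text
(np.float64(276.0880884016059), np.float64(274.5764784740107), array([[312.62745764, 166.15156387],
       [239.79718448, 166.17232451],
       [310.00748879, 216.54614608],
       [241.92022269, 216.70905026]]))
```

```bash
python3 - <<'E'
import json
L=[json.loads(l) for l in open("log.txt")]
for r,v in zip(L[-3:],(274.89,275.66,276.09)): r[3]=v
open("log.txt","w").write("".join(json.dumps(r)+"\n" for r in L))
E
python3 pl.py .479 -.212 "0,0,0,0,0;0,0,0,0,0;0,0,0,0,0;0,0,0,0,0" .02
```

```text
par [275.16  18.18   0.83   6.72] sd [0.07 1.8  0.05 0.69] res [ 0.28 -0.04 -0.13] dev,rate [0.8  5.91] unst 1.1882110133343173 s1 2.068166746159939 tcp-ref [14.88 23.47] yaw 14.087146799355807
rel mm x [ 8. 14. 17. 17. 17.] y [ -3.  -7. -11. -14. -14.] lean [-2.7 -3.2 -2.4 -1.4 -1.4 -1.6]
rel mm x [ -3.  -6.  -9. -12. -12.] y [-1. -2. -3. -5. -5.] lean [-0.4  0.3  0.9  1.3 -0.4 -1.2]
rel mm x [ -3.  -6.  -9. -12. -12.] y [-1. -2. -2. -3. -3.] lean [ 0.2  0.8  1.1  1.3 -0.  -0.6]
rel mm x [-2. -4. -6. -8. -8.] y [-1. -1. -2. -2. -2.] lean [0.3 0.7 0.9 1.1 0.4 0.1]
```

Request:
{"api": "arm_command", "payload": {
  "slide": [
    [0.08,-0.03,0],
    [0.14,-0.07,0],
    [0.17,-0.11,0],
    [0.17,-0.14,0],
    [0.17,-0.14,0]
  ],
  "twist": [0,0,0,0,0],
  "fingers": [0,0,0,0,0]
}}

```text
time_s: 16.15
tcp_pos: [0.511, -0.2033, 0.2884]
ee_rot: [0.616, 0.788, -0.0, -0.0]
contact_force: [-0.9, -0.8, -8.3]
grip_width: 0.228
grasp_force: 45.0
```

```bash
sed -i '$d' cmds.txt; echo '(15.525,[(.08,-.03),(.14,-.07),(.17,-.11),(.17,-.14),(.17,-.14)]),
]' >> cmds.txt
python3 m.py 3; python3 pl.py .479 -.212 "0,0,0,0,0;0,0,0,0,0;0,0,0,0,0;0,0,0,0,0" .02; python3 -c "
import numpy as np,cv2;cv2.imwrite('pics/l3.png',np.load('pics/last.npy')[...,::-1])"
```

```text
16.15 [ 0.511  -0.2033  0.2884] F [-0.9 -0.8 -8.3] lean px 275.30 bar 274.54
16.2 [ 0.5109 -0.203   0.2884] F [-0.1  0.9 -9. ] lean px 275.34 bar 274.60
16.25 [ 0.5108 -0.2028  0.2884] F [ 0.3  0.5 -7.7] lean px 275.40 bar 274.57
par [275.12  17.25   0.8    6.48] sd [0.06 1.59 0.04 0.66] res [-0.05 -0.02 -0.02] dev,rate [0.27 1.18] unst 0.3293680984566142 s1 2.0271023111328694 tcp-ref [31.84  9.17] yaw 14.026618812161143
rel mm x [5. 7. 7. 5. 5.] y [1. 1. 1. 0. 0.] lean [-2.4 -2.5 -1.6 -0.6 -1.3 -1.9]
rel mm x [ -4.  -8. -12. -16. -16.] y [-1. -2. -3. -4. -4.] lean [-0.3  0.6  1.2  1.6 -0.3 -1.2]
rel mm x [ -4.  -7. -10. -13. -13.] y [-1. -2. -3. -3. -3.] lean [ 0.2  0.9  1.3  1.4  0.  -0.6]
rel mm x [-2. -4. -6. -8. -8.] y [-1. -1. -2. -2. -2.] lean [0.3 0.8 1.  1.1 0.4 0.1]
```

Request:
{"api": "arm_command", "payload": {
  "slide": [
    [0.05,0.01,-0.03],
    [0.07,0.01,-0.06],
    [0.07,0.01,-0.1],
    [0.05,0,-0.14],
    [0.05,0,-0.14]
  ],
  "twist": [0,0,0,0,0],
  "fingers": [0,0,0,0,0]
}}

```text
time_s: 16.92
tcp_pos: [0.5154, -0.2028, 0.2739]
ee_rot: [0.615, 0.788, -0.0, -0.001]
contact_force: [-0.0, -0.2, -8.6]
grip_width: 0.224
grasp_force: 45.0
```

```bash
sed -i '$d' cmds.txt; echo '(16.3,[(.05,.01),(.07,.01),(.07,.01),(.05,0),(.05,0)]),
]' >> cmds.txt
python3 m.py 3; python3 pl.py .479 -.212 "0,0,0,0,0;0,0,0,0,0;0,0,0,0,0;0,0,0,0,0" .02
```

```text
16.925 [ 0.5154 -0.2028  0.2739] F [-0.  -0.2 -8.6] lean px 275.86 bar 274.55
16.975 [ 0.5158 -0.2029  0.2742] F [ 0.6  0.4 -8. ] lean px 275.32 bar 274.57
17.025 [ 0.5161 -0.2031  0.2745] F [-0.4 -0.1 -8. ] lean px 275.22 bar 274.56
par [275.06  15.14   0.77   6.38] sd [0.05 1.33 0.04 0.62] res [-0.37  0.08  0.11] dev,rate [ 0.28 -0.85] unst 0.1423614213508954 s1 1.841357472934019 tcp-ref [37.1   8.91] yaw 14.024216061208424
rel mm x [5. 7. 6. 4. 4.] y [1. 2. 2. 1. 1.] lean [-2.5 -2.6 -1.6 -0.7 -1.4 -2. ]
rel mm x [ -4.  -8. -13. -17. -17.] y [-1. -2. -3. -4. -4.] lean [-0.3  0.7  1.3  1.7 -0.3 -1.3]
rel mm x [ -4.  -8. -12. -15. -15.] y [-1. -2. -3. -4. -4.] lean [ 0.3  1.1  1.4  1.6  0.  -0.6]
rel mm x [-3. -5. -7. -9. -9.] y [-1. -1. -2. -2. -2.] lean [0.4 0.9 1.2 1.3 0.5 0.2]
```

View pics/l3.png

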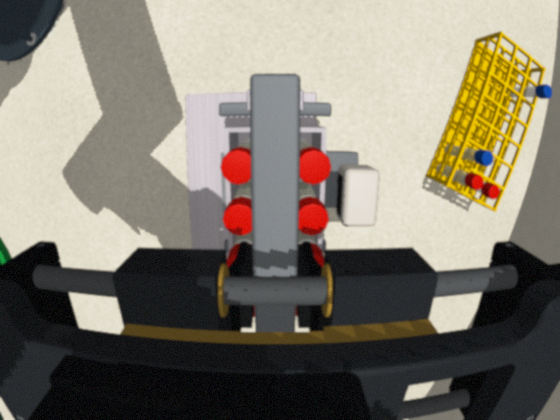

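```bash
python3 pl.py .479 -.212 "0,0,0,0,0,0;0,0,0,0,0,0;0,0,0,0,0,0" .06
```

```text
par [275.06  15.14   0.77   6.38] sd [0.05 1.33 0.04 0.62] res [-0.37  0.08  0.11] dev,rate [ 0.28 -0.85] unst 0.1423614213508954 s1 1.841357472934019 tcp-ref [37.1   8.91] yaw 14.024216061208424
rel mm x [12. 14. 11.  4. -4. -4.] y [ 3.  4.  3.  1. -1. -1.] lean [-6.5 -5.4 -2.2  0.7  2.7 -0.5 -2. ]
rel mm x [ -7. -13. -18. -22. -25. -25.] y [-2. -3. -4. -5. -6. -6.] lean [ 1.   2.   2.   2.   2.   0.3 -0.4]
rel mm x [-2. -4. -5. -7. -8. -8.] y [-1. -1. -1. -2. -2. -2.] lean [0.5 0.7 0.7 0.7 0.8 0.3 0.1]
```

Request:
{"api": "arm_command", "payload": {
  "slide": [
    [0.1,0.03,0],
    [0.12,0.03,0],
    [0.1,0.03,0],
    [0.04,0.01,0],
    [-0.03,-0.01,0],
    [-0.03,-0.01,0]
  ],
  "twist": [0,0,0,0,0,0],
  "fingers": [0,0,0,0,0,0]
}}

```text
time_s: 17.82
tcp_pos: [0.5121, -0.2041, 0.2745]
ee_rot: [0.616, 0.788, -0.0, -0.0]
contact_force: [0.7, 0.7, -8.6]
grip_width: 0.229
grasp_force: 45.0
```

```bash
sed -i '$d' cmds.txt; echo '(17.075,[(.1,.03),(.12,.03),(.1,.03),(.04,.01),(-.03,-.01),(-.03,-.01)]),
]' >> cmds.txt
python3 m.py 3; python3 pl.py .479 -.212 "0,0,0,0,0,0;0,0,0,0,0,0;0,0,0,0,0,0" .05
```

```text
17.825 [ 0.5121 -0.2041  0.2745] F [ 0.7  0.7 -8.6] lean px 277.82 bar 274.56
17.875 [ 0.5127 -0.2041  0.2746] F [ 0.4  0.4 -8.4] lean px 276.98 bar 274.52
17.925 [ 0.5131 -0.2042  0.2747] F [-0.2  0.1 -8.3] lean px 276.30 bar 274.53
par [275.01  13.77   0.77   6.53] sd [0.05 1.14 0.04 0.6 ] res [-0.42 -0.12  0.23] dev,rate [ 1.52 -4.96] unst 0.7617242317409793 s1 1.6783040764688422 tcp-ref [34.13  7.84] yaw 14.004350607803142
rel mm x [14. 19. 18. 13.  6.  6.] y [4. 5. 5. 4. 2. 2.] lean [-6.7 -6.4 -3.4 -0.5  1.6 -1.  -2.3]
rel mm x [ -7. -13. -19. -24. -28. -28.] y [-2. -3. -5. -6. -7. -7.] lean [ 0.7  1.9  2.1  2.3  2.3  0.2 -0.6]
rel mm x [ -3.  -6.  -8. -10. -12. -12.] y [-1. -1. -2. -2. -3. -3.] lean [0.6 1.  1.  1.1 1.3 0.5 0.2]
```

```bash
python3 pl.py .479 -.212 ".12,.24,.36,.36,.36,.36,.36;0,0,-.12,-.24,-.36,-.36,-.36;0,0,0,0,0,0" .02;python3 pl.py .479 -.212 ".12,.24,.24,.24,.24,.24;0,0,0,-.12,-.24,-.24;0,0,0,0,0,0" .02; python3 pl.py .479 -.212 "-.12,-.24,-.24,-.24,-.24,-.24;0,0,0,.12,.24,.24;0,0,0,0,0,0" .02
```

```text
par [275.01  13.77   0.77   6.53] sd [0.05 1.14 0.04 0.6 ] res [-0.42 -0.12  0.23] dev,rate [ 1.52 -4.96] unst 0.7617242317409793 s1 1.6783040764688422 tcp-ref [34.13  7.84] yaw 14.004350607803142
rel mm x [  6.   8.   3.  -6. -14. -20. -20.] y [ -9. -15. -12.  -7.  -2.   1.   1.] lean [ 0.4  0.4  0.4  0.5  0.8  0.9 -0.1 -0.6]
rel mm x [ -3.  -6.  -7.  -9. -10. -11. -11.] y [-0. -0. -1. -3. -5. -6. -6.] lean [ 0.2  0.5  0.6  0.6  0.6  0.6  0.  -0.2]
rel mm x [-1. -2. -2. -3. -4. -4.] y [-1. -1. -2. -2. -2. -2.] lean [0.2 0.3 0.4 0.4 0.4 0.1 0.1]
par [275.01  13.77   0.77   6.53] sd [0.05 1.14 0.04 0.6 ] res [-0.42 -0.12  0.23] dev,rate [ 1.52 -4.96] unst 0.7617242317409793 s1 1.6783040764688422 tcp-ref [34.13  7.84] yaw 14.004350607803142
rel mm x [  8.   7.   2.  -5. -10. -10.] y [-11. -11.  -7.  -2.   1.   1.] lean [-0.3 -0.5 -0.1  0.4  0.8 -0.4 -0.9]
rel mm x [ -3.  -7. -11. -14. -16. -16.] y [-0.  0.  1.  1. -1. -1.] lean [ 0.2  0.8  1.   1.2  1.2 -0.  -0.6]
rel mm x [-2. -3. -5. -6. -8. -8.] y [-2. -4. -6. -7. -8. -8.] lean [0.3 0.7 0.8 0.9 1.  0.4 0.1]
par [275.01  13.77   0.77   6.53] sd [0.05 1.14 0.04 0.6 ] res [-0.42 -0.12  0.23] dev,rate [ 1.52 -4.96] unst 0.7617242317409793 s1 1.6783040764688422 tcp-ref [34.13  7.84] yaw 14.004350607803142
rel mm x [ 2.  1. -2. -5. -8. -8.] y [14. 14.  8.  0. -5. -5.] lean [-0.2 -0.5 -0.1  0.4  0.8 -0.4 -0.9]
rel mm x [ -3.  -6.  -9. -12. -15. -15.] y [-1. -4. -6. -7. -7. -7.] lean [ 0.2  0.8  1.   1.2  1.2 -0.  -0.6]
rel mm x [ -2.  -5.  -7.  -9. -11. -11.] y [1. 2. 3. 3. 3. 3.] lean [0.3 0.7 0.8 0.9 1.  0.4 0.1]
```

Request:
{"api": "arm_command", "payload": {
  "slide": [
    [0.08,-0.11,0],
    [0.07,-0.11,0],
    [0.02,-0.07,0],
    [-0.05,-0.02,0],
    [-0.1,0.01,0],
    [-0.1,0.01,0]
  ],
  "twist": [0.12,0.24,0.24,0.24,0.24,0.24],
  "fingers": [0,0,0,0,0,0]
}}

```text
time_s: 18.73
tcp_pos: [0.5024, -0.2022, 0.2746]
ee_rot: [0.465, 0.886, 0.0, -0.0]
contact_force: [0.5, -0.6, -9.1]
grip_width: 0.226
grasp_force: 45.0
```

```bash
sed -i '$d' cmds.txt; echo '(17.975,[(.08,-.11,.12),(.07,-.11,.24),(.02,-.07,.24),(-.05,-.02,.24),(-.1,.01,.24),(-.1,.01,.24)]),
]' >> cmds.txt
python3 m.py 3; python3 pl.py .479 -.212 "0,0,0,-.12,-.24,-.24;0,0,0,0,0,0;0,0,0,0,0,0" .02;  python3 pl.py .479 -.212 "0,0,0,0,0,0;0,0,0,-.12,-.24,-.24;0,0,0,0,0,0" .02
```

```text
18.725 [ 0.5024 -0.2022  0.2746] F [ 0.5 -0.6 -9.1] lean px 274.92 bar 273.75
18.775 [ 0.5031 -0.2029  0.2748] F [ 1.   0.  -8.6] lean px 274.60 bar 274.30
18.825 [ 0.5035 -0.2032  0.2749] F [ 0.4 -0.3 -8.3] lean px 274.25 bar 274.30
par [275.    13.11   0.77   6.59] sd [0.05 1.04 0.04 0.56] res [-0.04 -0.03  0.09] dev,rate [-0.66 -4.02] unst -0.9654665656921945 s1 1.600884494709566 tcp-ref [24.47  8.82] yaw 34.640796169660504
rel mm x [ -3.  -7. -11. -13. -15. -15.] y [-0.  0.  1.  1. -1. -1.] lean [ 0.3  0.8  1.   1.2  1.1  0.  -0.5]
rel mm x [-2. -3. -4. -5. -6. -6.] y [-2. -3. -5. -6. -7. -7.] lean [ 0.2  0.5  0.6  0.6  0.6  0.1 -0.2]
rel mm x [-1. -1. -2. -3. -3. -3.] y [-0. -0. -1. -1. -1. -1.] lean [0.1 0.3 0.3 0.3 0.3 0.1 0. ]
par [275.    13.11   0.77   6.59] sd [0.05 1.04 0.04 0.56] res [-0.04 -0.03  0.09] dev,rate [-0.66 -4.02] unst -0.9654665656921945 s1 1.600884494709566 tcp-ref [24.47  8.82] yaw 34.640796169660504
rel mm x [ -2.  -5.  -8. -11. -13. -13.] y [ 0.  0.  1.  0. -1. -1.] lean [-0.2  0.2  0.5  0.7  0.8 -0.2 -0.7]
rel mm x [-2. -4. -5. -7. -8. -8.] y [-1. -2. -2. -4. -5. -5.] lean [ 0.1  0.5  0.6  0.7  0.7  0.  -0.3]
rel mm x [-1. -2. -3. -3. -4. -4.] y [-1. -2. -2. -3. -3. -3.] lean [0.2 0.4 0.4 0.5 0.5 0.2 0.1]
```

Request:
{"api": "arm_command", "payload": {
  "slide": [
    [-0.03,0,0],
    [-0.07,0,0],
    [-0.11,0.01,0],
    [-0.13,0.01,0],
    [-0.15,-0.01,0],
    [-0.15,-0.01,0]
  ],
  "twist": [0,0,0,-0.12,-0.24,-0.24],
  "fingers": [0,0,0,0,0,0]
}}

```text
time_s: 19.62
tcp_pos: [0.4879, -0.204, 0.2746]
ee_rot: [0.615, 0.789, -0.0, -0.0]
contact_force: [0.1, 0.6, -8.3]
grip_width: 0.225
grasp_force: 45.0
```

```bash
sed -i '$d' cmds.txt; echo '(18.875,[(-.03,0),(-.07,0),(-.11,.01),(-.13,.01,-.12),(-.15,-.01,-.24),(-.15,-.01,-.24)]),
]' >> cmds.txt
python3 m.py 3; python3 pl.py .479 -.212 "0,0,0,0,0,0;0,0,0,0,0,0;0,0,0,0,0,0" .02; python3 -c "
import numpy as np,cv2;np.save('pics/l4.npy',np.load('pics/last.npy'));cv2.imwrite('pics/l4.png',np.load('pics/last.npy')[...,::-1])"
```

```text
19.625 [ 0.4879 -0.204   0.2746] F [ 0.1  0.6 -8.3] lean px 276.02 bar 274.64
19.675 [ 0.488  -0.2039  0.2746] F [-0.3 -0.2 -8.2] lean px 275.78 bar 274.60
19.725 [ 0.4881 -0.204   0.2746] F [-0.  1. -9.] lean px 275.60 bar 274.52
par [275.    12.45   0.8    7.07] sd [0.05 0.95 0.05 0.56] res [-0.1  -0.06 -0.01] dev,rate [ 0.59 -1.87] unst 0.31741616991972016 s1 1.459184709400584 tcp-ref [9.09 8.03] yaw 14.18880458465792
rel mm x [3. 6. 7. 7. 7. 7.] y [-0. -1. -2. -3. -4. -4.] lean [-1.2 -1.5 -1.2 -0.8 -0.5 -0.6 -0.8]
rel mm x [-1. -3. -4. -6. -8. -8.] y [-0. -1. -1. -2. -2. -2.] lean [-0.2  0.1  0.3  0.5  0.6 -0.2 -0.5]
rel mm x [-2. -3. -5. -7. -8. -8.] y [-0. -1. -1. -2. -2. -2.] lean [0.2 0.6 0.7 0.9 1.  0.4 0.1]
```

View pics/l4.png

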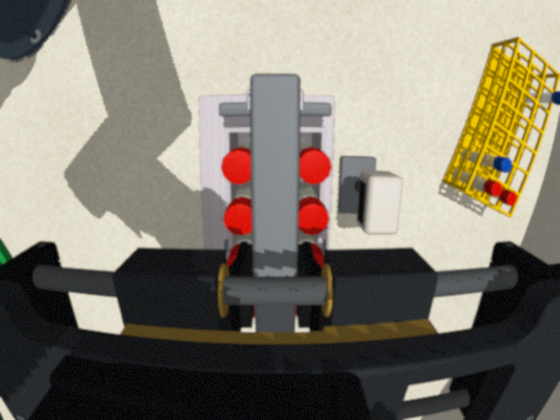

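Run:
```python
from h import *
np.set_printoptions(precision=4,suppress=True)
for f,z,l0,r0,t0 in (("w2",.2349,(190,212),(340,362),(75,95)),("l4",.2746,(190,212),(324,346),(85,106))):
    im=np.load(f"pics/{f}.npy").astype(np.float32); c=im[...,2]-im[...,1]
    c=cv2.GaussianBlur(c,(3,9),0)
    out=[]
    for r in (125,150,180):
        p=np.diff(c[r]); l=l0[0]+np.argmax(p[l0[0]:l0[1]])+.5; q=r0[0]+np.argmin(p[r0[0]:r0[1]])+.5; out.append((l,q,r))
    p=np.diff(cv2.GaussianBlur(im[...,2]-im[...,1],(9,3),0)[:,215:240].mean(1)); t=t0[0]+np.argmax(p[t0[0]:t0[1]])+.5
    o=np.array(out); L=wplane(o[:,[0,2]],z-.008); R=wplane(o[:,[1,2]],z-.008); Tt=wplane([(228,t)],z-.008)
    print(f,o.tolist(),L[:,1],R[:,1],"centre y_tool",(L[:,1]+R[:,1])/2,"width",R[:,1]-L[:,1],"far edge x_tool",Tt[0,0],t)
```

```text
w2 [[200.5, 349.5, 125.0], [201.5, 348.5, 150.0], [202.5, 347.5, 180.0]] [-0.0898 -0.0894 -0.0897] [0.0898 0.0894 0.0897] centre y_tool [ 0. -0. -0.] width [0.1796 0.1788 0.1794] far edge x_tool 0.11924432978753516 84.5
l4 [[198.5, 333.5, 125.0], [199.5, 333.5, 150.0], [200.5, 331.5, 180.0]] [-0.1016 -0.1013 -0.1016] [0.0772 0.078  0.0765] centre y_tool [-0.0122 -0.0117 -0.0125] width [0.1788 0.1792 0.1782] far edge x_tool 0.11030826091831897 94.5
```

```bash
python3 pl.py .4785 -.2155 "0,0,0,0,0,0;0,0,0,0,0,0;0,0,0,0,0,0" .04; python3 pl.py .4785 -.2155 "0,0,0,0,0;0,0,0,0,0;0,0,0,0,0" .04
```

```text
par [275.    12.45   0.8    7.07] sd [0.05 0.95 0.05 0.56] res [-0.1  -0.06 -0.01] dev,rate [ 0.59 -1.87] unst 0.31741616991972016 s1 1.459184709400584 tcp-ref [ 9.59 11.53] yaw 14.18880458465792
rel mm x [5. 9. 9. 9. 7. 7.] y [-2. -4. -6. -7. -8. -8.] lean [-2.2 -2.2 -1.4 -0.5  0.1 -0.5 -0.9]
rel mm x [ -2.  -4.  -6.  -8. -10. -10.] y [-0. -1. -1. -2. -2. -2.] lean [ 0.1  0.5  0.7  0.8  0.9 -0.  -0.4]
rel mm x [-1. -3. -4. -5. -6. -6.] y [-0. -1. -1. -1. -2. -2.] lean [0.3 0.5 0.6 0.7 0.8 0.3 0.1]
par [275.    12.45   0.8    7.07] sd [0.05 0.95 0.05 0.56] res [-0.1  -0.06 -0.01] dev,rate [ 0.59 -1.87] unst 0.31741616991972016 s1 1.459184709400584 tcp-ref [ 9.59 11.53] yaw 14.18880458465792
rel mm x [6. 9. 9. 9. 9.] y [-2. -4. -6. -7. -7.] lean [-2.2 -2.3 -1.4 -0.5 -0.8 -1. ]
rel mm x [ -2.  -5.  -7. -10. -10.] y [-1. -1. -2. -2. -2.] lean [ 0.   0.6  0.9  1.1 -0.1 -0.5]
rel mm x [-2. -4. -6. -8. -8.] y [-1. -1. -2. -2. -2.] lean [0.4 0.8 1.1 1.3 0.5 0.2]
```

Request:
{"api": "arm_command", "payload": {
  "slide": [
    [0.05,-0.02,0],
    [0.09,-0.04,0],
    [0.09,-0.06,0],
    [0.09,-0.07,0],
    [0.07,-0.08,0],
    [0.07,-0.08,0]
  ],
  "twist": [0,0,0,0,0,0],
  "fingers": [0,0,0,0,0,0]
}}

```text
time_s: 20.52
tcp_pos: [0.4948, -0.2119, 0.2745]
ee_rot: [0.615, 0.788, -0.0, -0.0]
contact_force: [0.6, 1.5, -8.6]
grip_width: 0.227
grasp_force: 45.0
```

```bash
sed -i '$d' cmds.txt; echo '(19.775,[(.05,-.02),(.09,-.04),(.09,-.06),(.09,-.07),(.07,-.08),(.07,-.08)]),
]' >> cmds.txt
python3 m.py 3; python3 pl.py .4785 -.2155 "0,0,0,0,0,0;0,0,0,0,0,0;0,0,0,0,0,0" .04
```

```text
20.525 [ 0.4948 -0.2119  0.2745] F [ 0.6  1.5 -8.6] lean px 276.90 bar 274.56
20.575 [ 0.4949 -0.2119  0.2745] F [ 0.4  0.3 -8. ] lean px 276.77 bar 274.52
20.625 [ 0.4951 -0.212   0.2746] F [-1.1  0.8 -8.6] lean px 276.78 bar 274.54
par [274.95  12.19   0.8    7.42] sd [0.05 0.9  0.05 0.57] res [-0.22 -0.14 -0.13] dev,rate [1.69 0.71] unst 1.5283851001658089 s1 1.3843689870986684 tcp-ref [16.55  3.54] yaw 14.030744559328907
rel mm x [14. 23. 25. 25. 22. 22.] y [4. 6. 7. 7. 6. 6.] lean [-6.  -6.5 -4.4 -2.2 -0.7 -1.5 -2. ]
rel mm x [ -4.  -9. -14. -18. -22. -22.] y [-1. -2. -3. -5. -6. -6.] lean [ 0.1  1.   1.4  1.7  1.9 -0.1 -0.9]
rel mm x [ -4.  -7. -10. -13. -16. -16.] y [-1. -2. -2. -3. -4. -4.] lean [0.6 1.2 1.4 1.7 2.  0.7 0.2]
```

```bash
sed -i 's/L=\[r for r in L if r\[0\]>9.7\]/W=float(__import__("os").environ.get("W","99")); t0=max(9.775,min(r[0] for r in L if r[0]>L[-1][0]-W and r[0]>9.7)); L=[r for r in L if r[0]>=t0]/; s/^t0=9.775; dt/dt/; s/^pr=.*/pr=np.array([275,-1,275.,13,.79,7.]); sg=np.array([3,8,1.5,1.5,.04,.5])/' gf.py
for w in 1.1 2 2.9 3.8; do W=$w python3 gf.py | head -3; done; W=2.9 python3 pl.py .4785 -.2155 "0,0,0,0,0,0;0,0,0,0,0,0;0,0,0,0,0,0" .03
```

```text
[275.93  -3.84 274.3   12.94   0.79   7.02] [0.21 4.09 0.5  1.49 0.04 0.5 ]
[-0.09  0.01  0.13 -0.14  0.01  0.09]
[274.91  -9.6  274.37  12.93   0.78   7.09] [0.2  2.57 0.21 1.49 0.04 0.49]
[-0.   -0.09 -0.02 -0.04  0.06  0.17 -0.14  0.    0.08]
[277.68 -19.59 274.58  12.96   0.78   7.06] [0.2  2.37 0.14 1.49 0.04 0.46]
[-0.14 -0.1   0.08 -0.18 -0.14  0.02  0.11  0.2   0.31 -0.16 -0.03  0.03]
[275.63  -3.27 274.62  11.97   0.82   6.72] [0.2  2.11 0.14 1.42 0.04 0.43]
[-0.23  0.18  0.21 -0.53 -0.29  0.02 -0.1  -0.08  0.06  0.27  0.34  0.43
 -0.17 -0.07 -0.03]
par [274.58  12.96   0.78   7.06] sd [0.14 1.49 0.04 0.46] res [-0.16 -0.03  0.03] dev,rate [2.22 1.75] unst 2.06427941712298 s1 1.512491761996364 tcp-ref [16.55  3.54] yaw 14.030744559328907
rel mm x [15. 25. 29. 30. 28. 28.] y [4. 7. 8. 8. 8. 8.] lean [-5.6 -6.7 -5.  -3.1 -1.5 -1.9 -2.3]
rel mm x [ -4.  -9. -14. -19. -24. -24.] y [-1. -2. -4. -5. -6. -6.] lean [-0.4  0.7  1.2  1.8  2.  -0.2 -1.2]
rel mm x [ -4.  -9. -13. -17. -20. -20.] y [-1. -2. -3. -4. -5. -5.] lean [0.6 1.4 1.7 2.1 2.4 0.8 0.3]
```

```bash
for c in ".12,.24,.24,.24,.24,.24;0,0,0,-.12,-.24,-.24;0,0,0,0,0,0" "-.12,-.24,-.24,-.24,-.24,-.24;0,0,0,.12,.24,.24;0,0,0,0,0,0" "-.12,-.24,-.36,-.36,-.36,-.36;0,0,.12,.24,.36,.36;0,0,0,0,0,0" ".12,.24,.36,.36,.36,.36;0,0,-.12,-.24,-.36,-.36;0,0,0,0,0,0"; do W=2 python3 pl.py .4785 -.2155 $c .02|tail -3; echo; done
```

```text
rel mm x [13. 16. 14.  9.  6.  6.] y [-14. -14.  -9.  -3.   1.   1.] lean [-0.4 -1.2 -0.9 -0.4 -0.  -0.2 -0.3]
rel mm x [ -2.  -5. -10. -13. -15. -15.] y [1. 3. 7. 8. 7. 7.] lean [ 0.3  0.7  0.9  1.1  1.1 -0.1 -0.6]
rel mm x [-2. -3. -4. -6. -7. -7.] y [ -2.  -5.  -8. -10. -11. -11.] lean [0.3 0.7 0.9 1.  1.1 0.4 0.1]

rel mm x [5. 8. 8. 7. 6. 6.] y [18. 20. 15.  8.  3.  3.] lean [-0.4 -1.2 -0.9 -0.4 -0.  -0.2 -0.3]
rel mm x [ -2.  -3.  -5.  -8. -10. -10.] y [ -2.  -5. -10. -13. -13. -13.] lean [ 0.3  0.7  0.9  1.1  1.1 -0.1 -0.6]
rel mm x [ -3.  -5.  -8. -10. -12. -12.] y [1. 3. 5. 6. 6. 6.] lean [0.3 0.7 0.9 1.  1.1 0.4 0.1]

rel mm x [4. 7. 6. 3. 0. 0.] y [13. 21. 18.  9.  3.  3.] lean [ 0.5  0.  -0.1  0.1  0.3  0.1  0. ]
rel mm x [ -2.  -4.  -6.  -8. -10. -10.] y [ -3.  -8. -11. -11. -10. -10.] lean [ 0.4  0.6  0.8  0.8  0.8 -0.  -0.3]
rel mm x [-2. -3. -5. -6. -7. -7.] y [1. 2. 3. 3. 4. 4.] lean [0.2 0.4 0.5 0.6 0.6 0.2 0.1]

rel mm x [ 9. 16. 13.  7.  1.  1.] y [ -9. -15. -12.  -6.  -2.  -2.] lean [ 0.5 -0.  -0.1  0.1  0.3  0.1  0.1]
rel mm x [ -3.  -7. -10. -12. -13. -13.] y [2. 5. 7. 6. 5. 5.] lean [ 0.4  0.6  0.8  0.8  0.8 -0.  -0.3]
rel mm x [-1. -2. -3. -4. -4. -4.] y [-1. -3. -5. -6. -7. -7.] lean [0.2 0.4 0.5 0.6 0.6 0.2 0.1]
```

Request:
{"api": "arm_command", "payload": {
  "slide": [
    [0.05,0.18,0],
    [0.08,0.2,0],
    [0.08,0.15,0],
    [0.07,0.08,0],
    [0.06,0.03,0],
    [0.06,0.03,0]
  ],
  "twist": [-0.12,-0.24,-0.24,-0.24,-0.24,-0.24],
  "fingers": [0,0,0,0,0,0]
}}

```text
time_s: 21.42
tcp_pos: [0.501, -0.21, 0.2745]
ee_rot: [0.747, 0.665, -0.0, 0.0]
contact_force: [-0.3, 0.8, -7.5]
grip_width: 0.221
grasp_force: 45.0
```

```bash
sed -i '$d' cmds.txt; echo '(20.675,[(.05,.18,-.12),(.08,.2,-.24),(.08,.15,-.24),(.07,.08,-.24),(.06,.03,-.24),(.06,.03,-.24)]),
]' >> cmds.txt
python3 m.py 3; for w in 2 3; do W=$w python3 pl.py .4785 -.2155 "0,0,0,.12,.24,.24;0,0,0,0,0,0;0,0,0,0,0,0" .03;done
```

```text
21.425 [ 0.501  -0.21    0.2745] F [-0.3  0.8 -7.5] lean px 271.29 bar 274.58
21.475 [ 0.501  -0.2094  0.2745] F [ 0.1  1.3 -7.8] lean px 271.10 bar 274.57
21.525 [ 0.501  -0.2091  0.2745] F [-0.2  0.8 -8.3] lean px 270.64 bar 274.55
par [274.93  13.32   0.8    6.76] sd [0.29 1.46 0.04 0.47] res [ 0.06 -0.07  0.05] dev,rate [-4.23 -6.97] unst -4.252791867783072 s1 1.5948925374765812 tcp-ref [22.48  6.43] yaw -6.605317735527369
rel mm x [-13. -23. -29. -33. -34. -34.] y [ -8. -11.   2.  13.  10.  10.] lean [1.1 2.3 2.  1.5 1.4 0.6 0.4]
rel mm x [1. 3. 5. 6. 7. 7.] y [ -5. -11. -15. -17. -18. -18.] lean [ 0.4  0.2  0.1 -0.1 -0.3  0.1  0.3]
rel mm x [1. 2. 3. 4. 5. 5.] y [0. 1. 1. 1. 2. 2.] lean [-0.1 -0.3 -0.4 -0.5 -0.6 -0.2 -0.1]
par [274.6   14.04   0.81   6.6 ] sd [0.17 1.4  0.04 0.44] res [ 0.07 -0.04  0.09] dev,rate [-3.87 -6.78] unst -3.894430171473244 s1 1.6930099285524447 tcp-ref [22.48  6.43] yaw -6.605317735527369
rel mm x [-12. -21. -27. -31. -32. -32.] y [ -7. -10.   1.  10.   7.   7.] lean [1.1 2.3 2.  1.6 1.4 0.6 0.4]
rel mm x [1. 2. 4. 5. 6. 6.] y [ -4.  -9. -12. -14. -15. -15.] lean [ 0.4  0.3  0.1 -0.1 -0.2  0.1  0.3]
rel mm x [1. 2. 2. 3. 4. 4.] y [0. 1. 1. 1. 1. 1.] lean [-0.1 -0.2 -0.3 -0.4 -0.5 -0.2 -0.1]
```

```bash
for c in "0,0,0,0,0;.12,.24,.24,.24,.24;0,0,0,0,0,0" "0,0,0,.08,.16,.24,.24;0,0,0,0,0;0,0,0,0,0,0" ".06,.12,.18,.24,.24;0,0,0,0,0;0,0,0,0,0,0"; do W=3 python3 pl.py .4785 -.2155 $c .015|tail -3; echo; done
```

```text
rel mm x [-14. -26. -34. -40. -40.] y [ 0.  0. -0. -0. -0.] lean [ 2.9  4.9  4.8  4.2  1.  -0.2]
rel mm x [-3. -3. -2.  1.  1.] y [10. 10.  6.  3.  3.] lean [0.7 0.9 0.5 0.  0.7 1.1]
rel mm x [ 3.  7. 10. 14. 17. 17.] y [-2. -4. -7. -9. -9. -9.] lean [ 0.  -0.6 -1.1 -1.5 -2.  -0.7 -0.2]

rel mm x [-11. -20. -26. -32. -36. -37. -37.] y [-4. -5.  4. 14. 21. 20. 20.] lean [0.8 2.3 2.2 1.9 1.6 1.5 0.7 0.4]
rel mm x [1. 3. 5. 7. 7.] y [ -6. -13. -19. -23. -23.] lean [ 0.5  0.4  0.2 -0.   0.3  0.5]
rel mm x [1. 3. 4. 6. 8. 8.] y [-1. -1. -2. -3. -3. -3.] lean [-0.  -0.3 -0.5 -0.7 -0.9 -0.3 -0.1]

rel mm x [-11. -21. -28. -32. -32.] y [ 8. 18. 24. 22. 22.] lean [1.4 3.1 3.2 3.  0.9 0.2]
rel mm x [-0.  0.  2.  3.  3.] y [ -6. -14. -21. -25. -25.] lean [0.8 1.  0.8 0.5 0.5 0.5]
rel mm x [1. 2. 4. 5. 7. 7.] y [-1. -2. -3. -3. -3. -3.] lean [ 0.1 -0.2 -0.4 -0.7 -0.9 -0.3 -0.1]
```

Request:
{"api": "arm_command", "payload": {
  "slide": [
    [-0.11,0.08,0],
    [-0.21,0.18,0],
    [-0.28,0.24,0],
    [-0.32,0.22,0],
    [-0.32,0.22,0]
  ],
  "twist": [0.06,0.12,0.18,0.24,0.24],
  "fingers": [0,0,0,0,0]
}}

```text
time_s: 22.2
tcp_pos: [0.469, -0.1868, 0.2748]
ee_rot: [0.616, 0.788, 0.0, 0.0]
contact_force: [1.1, 1.1, -8.6]
grip_width: 0.224
grasp_force: 45.0
```

```bash
sed -i '$d' cmds.txt; echo '(21.575,[(-.11,.08,.06),(-.21,.18,.12),(-.28,.24,.18),(-.32,.22,.24),(-.32,.22,.24)]),
]' >> cmds.txt
python3 m.py 3; for w in 2 3; do W=$w python3 pl.py .4785 -.2155 "0,0,0,0,0;0,0,0,0,0;0,0,0,0,0,0" .03;done
```

```text
22.2 [ 0.469  -0.1868  0.2748] F [ 1.1  1.1 -8.6] lean px 275.82 bar 274.48
22.25 [ 0.4693 -0.1868  0.2747] F [ 0.4 -0.2 -8.6] lean px 275.28 bar 274.46
22.3 [ 0.4695 -0.187   0.2747] F [ 0.  -0.3 -8. ] lean px 275.02 bar 274.51
par [274.47  13.18   0.81   6.65] sd [0.25 1.47 0.03 0.39] res [ 0.04  0.02 -0.08] dev,rate [ 0.46 -5.89] unst -0.20944608885017343 s1 1.597159668130851 tcp-ref [-9.01 28.5 ] yaw 13.957097335538348
rel mm x [1. 2. 4. 4. 4.] y [ -9. -19. -26. -29. -29.] lean [0.7 0.7 0.5 0.3 0.3 0.3]
rel mm x [0. 1. 1. 2. 2.] y [0. 0. 0. 0. 0.] lean [ 0.1 -0.  -0.1 -0.2  0.1  0.2]
rel mm x [1. 1. 2. 2. 3. 3.] y [0. 0. 0. 1. 1. 1.] lean [-0.1 -0.2 -0.2 -0.3 -0.3 -0.1 -0. ]
par [274.68  13.23   0.83   6.49] sd [0.13 1.45 0.03 0.36] res [ 0.07  0.02 -0.12] dev,rate [ 0.22 -6.57] unst -0.4881203019076482 s1 1.6287517995174374 tcp-ref [-9.01 28.5 ] yaw 13.957097335538348
rel mm x [-1. -0.  1.  1.  1.] y [ -9. -19. -27. -30. -30.] lean [1.2 1.4 1.1 0.7 0.5 0.5]
rel mm x [1. 1. 2. 3. 3.] y [0. 0. 0. 1. 1.] lean [ 0.2 -0.  -0.2 -0.3  0.1  0.3]
rel mm x [1. 2. 3. 4. 4. 4.] y [0. 0. 1. 1. 1. 1.] lean [-0.1 -0.3 -0.4 -0.5 -0.6 -0.2 -0.1]
```

Request:
{"api": "arm_command", "payload": {
  "slide": [
    [0.0,-0.09,0],
    [0.01,-0.19,0],
    [0.025,-0.26,0],
    [0.03,-0.29,0],
    [0.03,-0.29,0]
  ],
  "twist": [0,0,0,0,0],
  "fingers": [0,0,0,0,0]
}}

```text
time_s: 22.98
tcp_pos: [0.4722, -0.2163, 0.2744]
ee_rot: [0.616, 0.788, 0.0, -0.0]
contact_force: [-0.5, -0.6, -8.1]
grip_width: 0.226
grasp_force: 45.0
```

```bash
sed -i '$d' cmds.txt; echo '(22.35,[(0,-.09),(.01,-.19),(.025,-.26),(.03,-.29),(.03,-.29)]),
]' >> cmds.txt
python3 m.py 3; for w in 2 3; do W=$w python3 pl.py .4785 -.2155 "0,0,0,0,0;0,0,0,0,0;0,0,0,0,0,0" .04;done
```

```text
22.975 [ 0.4722 -0.2163  0.2744] F [-0.5 -0.6 -8.1] lean px 276.56 bar 274.52
23.025 [ 0.472  -0.2159  0.2744] F [ 0.5  0.2 -8.5] lean px 276.80 bar 274.56
23.075 [ 0.4719 -0.2157  0.2744] F [-0.8 -0.  -8.2] lean px 276.74 bar 274.53
par [273.94  13.21   0.79   7.03] sd [0.27 1.46 0.04 0.44] res [-0.05 -0.12  0.13] dev,rate [2.93 4.11] unst 2.8934539681105518 s1 1.5408194171441805 tcp-ref [-6.56 -0.18] yaw 14.030568270720035
rel mm x [18. 30. 35. 37. 37.] y [4. 6. 7. 8. 8.] lean [-6.3 -7.5 -5.5 -3.4 -2.1 -1.8]
rel mm x [ -3.  -6. -10. -14. -14.] y [-1. -1. -2. -3. -3.] lean [-0.5  0.4  1.   1.4 -0.3 -1. ]
rel mm x [ -4.  -7. -10. -13. -16. -16.] y [-1. -2. -3. -3. -4. -4.] lean [0.5 1.1 1.4 1.7 2.  0.7 0.2]
par [274.18  14.32   0.8    6.76] sd [0.15 1.24 0.03 0.39] res [-0.06 -0.14  0.1 ] dev,rate [2.66 4.08] unst 2.6194834733365524 s1 1.693359151623825 tcp-ref [-6.56 -0.18] yaw 14.030568270720035
rel mm x [15. 25. 29. 30. 30.] y [3. 5. 6. 6. 6.] lean [-5.1 -6.1 -4.4 -2.7 -1.7 -1.5]
rel mm x [ -2.  -5.  -8. -11. -11.] y [-1. -1. -2. -3. -3.] lean [-0.4  0.3  0.9  1.2 -0.2 -0.8]
rel mm x [ -3.  -5.  -8. -10. -12. -12.] y [-1. -1. -2. -3. -3. -3.] lean [0.3 0.8 1.  1.2 1.5 0.5 0.2]
```

Run:
```python
import json,numpy as np
from scipy.spatial.transform import Rotation as R
for l in open("log.txt"):
    r=json.loads(l); m=R.from_quat(r[2]).as_matrix(); n=m[:,1]; z=-m[:,2]  # up axis
    nh=np.array([n[0],n[1],0]); 
    if r[0]>6.6: print("%.3f y %.2f tilt_n %.2f mrad tilt_along %.2f yaw %.1f"%(r[0],r[3],1000*z@nh,1000*z@m[:,0]*0+1000*(z[:2]@m[:2,0]),np.degrees(np.arctan2(n[1],n[0]))))
```

```text
6.650 y 271.87 tilt_n 1.43 mrad tilt_along 0.88 yaw -13.5
6.700 y 271.51 tilt_n 1.18 mrad tilt_along 0.68 yaw -13.5
6.750 y 271.27 tilt_n 0.93 mrad tilt_along 0.65 yaw -13.5
6.800 y 271.05 tilt_n 0.78 mrad tilt_along 0.48 yaw -13.5
6.850 y 270.87 tilt_n 0.63 mrad tilt_along 0.40 yaw -13.5
6.900 y 270.70 tilt_n 0.46 mrad tilt_along 0.29 yaw -13.5
6.950 y 270.17 tilt_n 0.33 mrad tilt_along 0.19 yaw -13.5
7.000 y 269.98 tilt_n 0.21 mrad tilt_along 0.14 yaw -13.5
7.050 y 269.71 tilt_n 0.10 mrad tilt_along 0.02 yaw -13.5
7.100 y 269.31 tilt_n 0.09 mrad tilt_along 0.04 yaw -13.5
7.150 y 268.81 tilt_n 0.04 mrad tilt_along 0.00 yaw -13.5
7.200 y 268.52 tilt_n 0.02 mrad tilt_along -0.01 yaw -13.5
8.000 y 271.71 tilt_n -0.08 mrad tilt_along -0.05 yaw -13.5
8.050 y 271.85 tilt_n -0.04 mrad tilt_along -0.01 yaw -13.5
8.100 y 271.81 tilt_n 0.04 mrad tilt_along 0.02 yaw -13.5
8.150 y 271.60 tilt_n 0.00 mrad tilt_along 0.01 yaw -13.5
8.825 y 274.99 tilt_n 0.09 mrad tilt_along 0.07 yaw -13.5
8.875 y 275.01 tilt_n 0.00 mrad tilt_along 0.01 yaw -13.5
8.925 y 275.00 tilt_n 0.01 mrad tilt_along 0.01 yaw
[... 2427 characters left out ...]
 276.90 tilt_n 0.42 mrad tilt_along -0.35 yaw 14.0
20.575 y 276.77 tilt_n 0.09 mrad tilt_along -0.26 yaw 14.0
20.625 y 276.78 tilt_n -0.05 mrad tilt_along -0.06 yaw 14.0
21.425 y 271.29 tilt_n -0.08 mrad tilt_along 0.42 yaw -6.6
21.475 y 271.10 tilt_n 0.10 mrad tilt_along -0.54 yaw -6.6
21.525 y 270.64 tilt_n 0.23 mrad tilt_along -0.58 yaw -6.6
22.200 y 275.82 tilt_n -0.30 mrad tilt_along 0.14 yaw 14.0
22.250 y 275.28 tilt_n -0.64 mrad tilt_along 0.06 yaw 13.9
22.300 y 275.02 tilt_n -0.72 mrad tilt_along 0.34 yaw 14.0
22.975 y 276.56 tilt_n 0.06 mrad tilt_along -0.23 yaw 14.0
23.025 y 276.80 tilt_n 0.19 mrad tilt_along -0.74 yaw 14.0
23.075 y 276.74 tilt_n 0.34 mrad tilt_along -0.85 yaw 14.0
```

Request:
{"api": "arm_command", "payload": {
  "slide": [
    [0.13,0.03,0],
    [0.21,0.05,0],
    [0.24,0.06,0],
    [0.24,0.06,0]
  ],
  "twist": [0,0,0,0],
  "fingers": [0,0,0,0]
}}

```text
time_s: 23.62
tcp_pos: [0.4964, -0.2097, 0.2744]
ee_rot: [0.615, 0.788, -0.0, -0.0]
contact_force: [0.4, 0.1, -8.5]
grip_width: 0.227
grasp_force: 45.0
```

```bash
sed -i '$d' cmds.txt; echo '(23.125,[(.13,.03),(.21,.05),(.24,.06),(.24,.06)]),
]' >> cmds.txt
python3 m.py 3; for w in 2 3.8; do W=$w python3 pl.py .4785 -.2155 "0,0,0,0;0,0,0,0;0,0,0,0,0,0" .03;done
```

```text
23.625 [ 0.4964 -0.2097  0.2744] F [ 0.4  0.1 -8.5] lean px 273.29 bar 274.55
23.675 [ 0.496  -0.2098  0.2744] F [-0.3 -0.1 -8.4] lean px 273.87 bar 274.54
23.725 [ 0.4959 -0.2098  0.2744] F [-0.8  0.3 -9. ] lean px 274.17 bar 274.55
par [274.45  13.12   0.79   6.93] sd [0.29 1.43 0.04 0.44] res [ 0.03 -0.03  0.01] dev,rate [-0.27  5.53] unst 0.32578374925267184 s1 1.5481035950859598 tcp-ref [17.39  5.67] yaw 14.050018551590659
rel mm x [5. 8. 8. 8.] y [1. 1. 1. 1.] lean [-2.6 -2.6 -1.8 -1.4 -1.5]
rel mm x [-2. -6. -9. -9.] y [-1. -1. -2. -2.] lean [-0.3  0.6  1.1 -0.4 -1.1]
rel mm x [ -3.  -7. -10. -13. -17. -17.] y [-1. -2. -3. -3. -4. -4.] lean [0.3 1.  1.4 1.8 2.1 0.7 0.3]
par [274.22  14.42   0.8    6.72] sd [0.1  1.2  0.03 0.36] res [ 0.01 -0.03  0.04] dev,rate [-0.01  6.06] unst 0.5912419750304081 s1 1.7095456116249106 tcp-ref [17.39  5.67] yaw 14.050018551590659
rel mm x [ 6. 10. 10. 10.] y [1. 2. 1. 1.] lean [-3.  -3.1 -2.1 -1.6 -1.7]
rel mm x [ -3.  -6. -10. -10.] y [-1. -2. -3. -3.] lean [-0.3  0.6  1.2 -0.5 -1.3]
rel mm x [ -4.  -7. -11. -14. -18. -18.] y [-1. -2. -3. -4. -4. -4.] lean [0.3 1.1 1.4 1.8 2.2 0.8 0.3]
```

Request:
{"api": "arm_command", "payload": {
  "slide": [
    [0.06,0.01,0],
    [0.1,0.01,0],
    [0.1,0.01,0],
    [0.1,0.01,0]
  ],
  "twist": [0,0,0,0],
  "fingers": [0,0,0,0]
}}

```text
time_s: 24.28
tcp_pos: [0.506, -0.2089, 0.2745]
ee_rot: [0.615, 0.788, -0.0, -0.0]
contact_force: [0.1, -0.3, -8.0]
grip_width: 0.223
grasp_force: 45.0
```

```bash
sed -i '$d' cmds.txt; echo '(23.775,[(.06,.01),(.1,.01),(.1,.01),(.1,.01)]),
]' >> cmds.txt
python3 m.py 3; for w in 2 3.8; do W=$w python3 pl.py .4785 -.2155 "0,0,0,0;0,0,0,0;0,0,0,0,0,0" .03;done
```

```text
24.275 [ 0.506  -0.2089  0.2745] F [ 0.1 -0.3 -8. ] lean px 272.44 bar 274.54
24.325 [ 0.506  -0.2089  0.2744] F [ 0.2  0.2 -8.3] lean px 272.30 bar 274.53
24.375 [ 0.5059 -0.2089  0.2745] F [-0.8  0.9 -8.4] lean px 272.21 bar 274.54
par [274.65  13.02   0.79   7.08] sd [0.31 1.47 0.04 0.45] res [-0.08  0.04  0.04] dev,rate [-2.39 -2.1 ] unst -2.2433661309510065 s1 1.515335694055377 tcp-ref [27.45  6.56] yaw 14.031556752158856
rel mm x [-10. -18. -23. -23.] y [-2. -4. -6. -6.] lean [ 2.4  3.8  3.6  0.9 -0.1]
rel mm x [-3. -4. -6. -6.] y [-1. -1. -1. -1.] lean [0.9 1.2 1.  0.4 0.2]
rel mm x [-0. -0.  0.  1.  1.  1.] y [-0. -0.  0.  0.  0.  0.] lean [ 0.2  0.1 -0.  -0.2 -0.4 -0.1 -0. ]
par [274.26  14.93   0.81   6.78] sd [0.08 0.99 0.03 0.36] res [-0.07  0.07  0.09] dev,rate [-1.96 -1.82] unst -1.8011536811843074 s1 1.7494224741986524 tcp-ref [27.45  6.56] yaw 14.031556752158856
rel mm x [ -6. -11. -16. -16.] y [-1. -3. -4. -4.] lean [ 0.9  2.1  2.3  0.3 -0.6]
rel mm x [-3. -5. -8. -8.] y [-1. -1. -2. -2.] lean [ 0.6  1.1  1.1  0.2 -0.2]
rel mm x [-1. -2. -3. -4. -4. -4.] y [-0. -1. -1. -1. -1. -1.] lean [0.3 0.4 0.4 0.4 0.4 0.1 0. ]
```

Request:
{"api": "arm_command", "payload": {
  "slide": [
    [-0.08,-0.02,0],
    [-0.15,-0.04,0],
    [-0.19,-0.05,0],
    [-0.19,-0.05,0]
  ],
  "twist": [0,0,0,0],
  "fingers": [0,0,0,0]
}}

```text
time_s: 24.92
tcp_pos: [0.4868, -0.2141, 0.2746]
ee_rot: [0.616, 0.788, 0.0, 0.0]
contact_force: [0.8, 0.5, -8.0]
grip_width: 0.225
grasp_force: 45.0
```

```bash
sed -i '$d' cmds.txt; echo '(24.425,[(-.08,-.02),(-.15,-.04),(-.19,-.05),(-.19,-.05)]),
]' >> cmds.txt
python3 m.py 3; for w in 2 3.8; do W=$w python3 pl.py .4785 -.2155 "0,0,0,0;0,0,0,0;0,0,0,0,0,0" .03;done
```

```text
24.925 [ 0.4868 -0.2141  0.2746] F [ 0.8  0.5 -8. ] lean px 274.41 bar 274.55
24.975 [ 0.4871 -0.2141  0.2747] F [-0.7  0.3 -9.7] lean px 273.79 bar 274.51
25.025 [ 0.4873 -0.2142  0.2747] F [-0.1  0.1 -7.8] lean px 273.48 bar 274.49
par [274.7   12.94   0.78   7.13] sd [0.24 1.4  0.04 0.43] res [ 0.04  0.06 -0.08] dev,rate [-1.3  -7.67] unst -1.8609707075353066 s1 1.4992446692855874 tcp-ref [8.81 1.33] yaw 14.021323987035778
rel mm x [-11. -19. -23. -23.] y [-2. -4. -5. -5.] lean [3.5 4.7 3.9 1.6 0.9]
rel mm x [-0.  0.  2.  2.] y [-0.  0.  0.  0.] lean [0.9 0.5 0.1 0.6 0.9]
rel mm x [ 2.  5.  7. 10. 12. 12.] y [1. 1. 2. 2. 3. 3.] lean [-0.1 -0.6 -1.  -1.3 -1.7 -0.6 -0.2]
par [274.41  15.26   0.78   7.07] sd [0.08 0.98 0.03 0.36] res [ 0.05  0.1  -0.01] dev,rate [-0.94 -7.16] unst -1.4632627979562853 s1 1.7330540263583272 tcp-ref [8.81 1.33] yaw 14.021323987035778
rel mm x [ -7. -13. -16. -16.] y [-2. -3. -3. -3.] lean [2.3 3.1 2.6 1.  0.5]
rel mm x [-0. -0.  1.  1.] y [-0.  0.  0.  0.] lean [0.5 0.3 0.1 0.3 0.5]
rel mm x [1. 3. 4. 5. 7. 7.] y [0. 1. 1. 1. 2. 2.] lean [-0.  -0.3 -0.5 -0.7 -0.9 -0.3 -0.1]
```

Request:
{"api": "arm_command", "payload": {
  "slide": [
    [-0.08,-0.02,0],
    [-0.13,-0.03,0],
    [-0.16,-0.03,0],
    [-0.16,-0.03,0]
  ],
  "twist": [0,0,0,0],
  "fingers": [0,0,0,0]
}}

```text
time_s: 25.58
tcp_pos: [0.4709, -0.2169, 0.2746]
ee_rot: [0.616, 0.788, 0.0, -0.0]
contact_force: [0.0, 0.5, -8.0]
grip_width: 0.224
grasp_force: 45.0
```

```bash
sed -i '$d' cmds.txt; echo '(25.075,[(-.08,-.02),(-.13,-.03),(-.16,-.03),(-.16,-.03)]),
]' >> cmds.txt
python3 m.py 3; for w in 2 3.8; do W=$w python3 pl.py .4785 -.2155 "0,0,0,0;0,0,0,0;0,0,0,0,0,0" .03;done
```

```text
25.575 [ 0.4709 -0.2169  0.2746] F [ 0.   0.5 -8. ] lean px 276.22 bar 274.53
25.625 [ 0.4712 -0.217   0.2746] F [ 0.4  0.  -8.2] lean px 275.76 bar 274.57
25.675 [ 0.4714 -0.2171  0.2746] F [-0.  0. -8.] lean px 275.47 bar 274.53
par [274.2   14.22   0.77   7.3 ] sd [0.2  1.35 0.04 0.45] res [-0.25 -0.06  0.09] dev,rate [ 1.37 -1.77] unst 0.9890979047876854 s1 1.597311766117731 tcp-ref [-7.14 -1.56] yaw 14.030591455649777
rel mm x [ 5.  9. 12. 12.] y [1. 2. 3. 3.] lean [-1.5 -2.1 -1.8 -0.7 -0.3]
rel mm x [0. 0. 0. 0.] y [ 0.  0. -0. -0.] lean [-0.4 -0.3 -0.1 -0.2 -0.3]
rel mm x [-1. -2. -2. -3. -4. -4.] y [-0. -0. -1. -1. -1. -1.] lean [0.  0.2 0.3 0.5 0.6 0.2 0.1]
par [274.42  14.98   0.79   7.  ] sd [0.09 1.06 0.03 0.36] res [-0.23 -0.08  0.05] dev,rate [ 1.1  -2.33] unst 0.6960393100659322 s1 1.7185210098787511 tcp-ref [-7.14 -1.56] yaw 14.030591455649777
rel mm x [3. 5. 7. 7.] y [1. 1. 2. 2.] lean [-0.7 -1.2 -1.1 -0.3 -0. ]
rel mm x [1. 1. 1. 1.] y [0. 0. 0. 0.] lean [-0.2 -0.3 -0.2 -0.1 -0.1]
rel mm x [-0. -0. -0. -1. -1. -1.] y [-0. -0. -0. -0. -0. -0.] lean [-0.   0.   0.1  0.1  0.2  0.1  0. ]
```

Request:
{"api": "arm_command", "payload": {
  "slide": [
    [0.04,0.01,0],
    [0.07,0.02,0],
    [0.09,0.02,0],
    [0.09,0.02,0]
  ],
  "twist": [0,0,0,0],
  "fingers": [0,0,0,0]
}}

```text
time_s: 26.22
tcp_pos: [0.4804, -0.215, 0.2745]
ee_rot: [0.615, 0.788, -0.0, 0.0]
contact_force: [0.3, 0.4, -8.2]
grip_width: 0.224
grasp_force: 45.0
```

```bash
sed -i '$d' cmds.txt; echo '(25.725,[(.04,.01),(.07,.02),(.09,.02),(.09,.02)]),
]' >> cmds.txt
python3 m.py 3; for w in 2 3.8; do W=$w python3 pl.py .4785 -.2155 "0,0,0,0;0,0,0,0;0,0,0,0,0,0" .03;done
```

```text
26.225 [ 0.4804 -0.215   0.2745] F [ 0.3  0.4 -8.2] lean px 274.23 bar 274.54
26.275 [ 0.4802 -0.215   0.2745] F [-0.1  0.1 -8.2] lean px 274.50 bar 274.56
26.325 [ 0.4801 -0.2149  0.2745] F [ 0.2 -0.6 -8. ] lean px 274.75 bar 274.54
par [273.91  13.19   0.8    6.91] sd [0.2  1.47 0.04 0.43] res [-0.01  0.02  0.01] dev,rate [0.85 4.1 ] unst 1.1285335505328524 s1 1.5585549124372213 tcp-ref [1.59 0.57] yaw 14.042330643231175
rel mm x [ 7. 12. 15. 15.] y [2. 3. 3. 3.] lean [-2.7 -3.3 -2.6 -1.3 -1. ]
rel mm x [-1. -2. -4. -4.] y [-0. -1. -1. -1.] lean [-0.5 -0.1  0.3 -0.5 -0.9]
rel mm x [ -2.  -5.  -7. -10. -12. -12.] y [-1. -1. -2. -2. -3. -3.] lean [0.1 0.7 1.  1.3 1.6 0.6 0.2]
par [274.29  15.34   0.78   7.24] sd [0.08 1.03 0.03 0.37] res [ 0.01 -0.01 -0.07] dev,rate [0.39 3.12] unst 0.6222709748729764 s1 1.7131247656618522 tcp-ref [1.59 0.57] yaw 14.042330643231175
rel mm x [4. 7. 8. 8.] y [1. 2. 2. 2.] lean [-1.5 -1.8 -1.3 -0.7 -0.6]
rel mm x [-1. -2. -3. -3.] y [-0. -0. -1. -1.] lean [-0.2  0.1  0.3 -0.2 -0.5]
rel mm x [-1. -3. -4. -5. -7. -7.] y [-0. -1. -1. -1. -2. -2.] lean [0.1 0.4 0.5 0.7 0.8 0.3 0.1]
```

Request:
{"api": "arm_command", "payload": {
  "slide": [
    [0.05,0.01,0],
    [0.09,0.02,0],
    [0.1,0.02,0],
    [0.1,0.02,0]
  ],
  "twist": [0,0,0,0],
  "fingers": [0,0,0,0]
}}

```text
time_s: 26.88
tcp_pos: [0.4902, -0.2129, 0.2745]
ee_rot: [0.615, 0.788, -0.0, -0.0]
contact_force: [-0.6, 0.2, -8.1]
grip_width: 0.228
grasp_force: 45.0
```

```bash
sed -i '$d' cmds.txt; echo '(26.375,[(.05,.01),(.09,.02),(.1,.02),(.1,.02)]),
]' >> cmds.txt
python3 m.py 3; for w in 2 3.8; do W=$w python3 pl.py .4785 -.2155 "0,0,0,0;0,0,0,0;0,0,0,0,0,0" .03;done
```

```text
26.875 [ 0.4902 -0.2129  0.2745] F [-0.6  0.2 -8.1] lean px 272.71 bar 274.54
26.925 [ 0.4901 -0.213   0.2745] F [-0.1 -0.3 -8. ] lean px 272.90 bar 274.55
26.975 [ 0.49   -0.2129  0.2745] F [  0.3   0.5 -10. ] lean px 272.98 bar 274.54
par [274.38  13.54   0.78   7.16] sd [0.2  1.36 0.04 0.47] res [ 0.11  0.03 -0.03] dev,rate [-1.43 -0.05] unst -1.2204412993621785 s1 1.553468596868436 tcp-ref [11.54  2.58] yaw 14.041081256926548
rel mm x [ -6. -11. -14. -14.] y [-1. -2. -3. -3.] lean [1.6 2.4 2.1 0.7 0.2]
rel mm x [-1. -1. -1. -1.] y [-0. -0. -0. -0.] lean [0.5 0.5 0.3 0.3 0.3]
rel mm x [0. 1. 2. 3. 3. 3.] y [0. 0. 0. 1. 1. 1.] lean [ 0.  -0.1 -0.2 -0.4 -0.5 -0.2 -0.1]
par [274.27  14.93   0.78   7.19] sd [0.08 1.17 0.03 0.37] res [ 0.12  0.03 -0.02] dev,rate [-1.32 -0.13] unst -1.1223654489317336 s1 1.6822867201036527 tcp-ref [11.54  2.58] yaw 14.041081256926548
rel mm x [ -5.  -9. -12. -12.] y [-1. -2. -3. -3.] lean [1.3 2.  1.8 0.5 0.1]
rel mm x [-1. -1. -2. -2.] y [-0. -0. -0. -0.] lean [0.4 0.4 0.3 0.2 0.2]
rel mm x [0. 1. 1. 2. 2. 2.] y [0. 0. 0. 0. 1. 1.] lean [ 0.1 -0.  -0.1 -0.2 -0.3 -0.1 -0. ]
```

Lateral +12 mm, unstable part −1.2 px: returning to the middle.

Request:
{"api": "arm_command", "payload": {
  "slide": [
    [-0.05,-0.01,0],
    [-0.1,-0.02,0],
    [-0.13,-0.03,0],
    [-0.13,-0.03,0]
  ],
  "twist": [0,0,0,0],
  "fingers": [0,0,0,0]
}}

```text
time_s: 27.52
tcp_pos: [0.4768, -0.2162, 0.2746]
ee_rot: [0.616, 0.788, 0.0, 0.0]
contact_force: [-0.1, -0.7, -8.6]
grip_width: 0.224
grasp_force: 45.0
```

```bash
sed -i '$d' cmds.txt; echo '(27.025,[(-.05,-.01),(-.1,-.02),(-.13,-.03),(-.13,-.03)]),
]' >> cmds.txt
python3 m.py 3; for w in 2 3.8; do W=$w python3 pl.py .4785 -.2155 "0,0,0,0;0,0,0,0;0,0,0,0,0,0" .03;done
```

```text
27.525 [ 0.4768 -0.2162  0.2746] F [-0.1 -0.7 -8.6] lean px 274.82 bar 274.56
27.575 [ 0.4771 -0.2161  0.2747] F [-0.2  1.2 -8.6] lean px 274.36 bar 274.52
27.625 [ 0.4773 -0.2161  0.2747] F [ 0.8  0.5 -7.9] lean px 274.19 bar 274.51
par [274.6   13.     0.79   7.  ] sd [0.18 1.47 0.04 0.42] res [ 0.02  0.06 -0.07] dev,rate [-0.48 -5.  ] unst -0.9009307794823141 s1 1.5258761784875103 tcp-ref [-1.21 -0.63] yaw 14.022301455996132
rel mm x [ -6. -10. -12. -12.] y [-1. -2. -3. -3.] lean [2.2 2.7 2.2 1.1 0.8]
rel mm x [1. 2. 3. 3.] y [0. 0. 1. 1.] lean [ 0.4  0.1 -0.3  0.4  0.7]
rel mm x [ 2.  4.  6.  8. 10. 10.] y [0. 1. 1. 2. 2. 2.] lean [-0.1 -0.5 -0.8 -1.1 -1.3 -0.5 -0.2]
par [274.28  15.18   0.78   7.17] sd [0.08 1.17 0.03 0.38] res [0.01 0.1  0.02] dev,rate [-0.07 -4.07] unst -0.44322883512630035 s1 1.7099071368121366 tcp-ref [-1.21 -0.63] yaw 14.022301455996132
rel mm x [-3. -5. -6. -6.] y [-1. -1. -1. -1.] lean [1.1 1.3 1.  0.5 0.4]
rel mm x [0. 1. 2. 2.] y [0. 0. 1. 1.] lean [ 0.2 -0.1 -0.2  0.2  0.3]
rel mm x [1. 2. 3. 4. 5. 5.] y [0. 0. 1. 1. 1. 1.] lean [-0.1 -0.3 -0.4 -0.5 -0.6 -0.2 -0.1]
```

Request:
{"api": "arm_command", "payload": {
  "slide": [
    [-0.04,-0.01,0],
    [-0.07,-0.01,0],
    [-0.08,-0.02,0],
    [-0.08,-0.02,0]
  ],
  "twist": [0,0,0,0],
  "fingers": [0,0,0,0]
}}

```text
time_s: 28.18
tcp_pos: [0.4692, -0.2182, 0.2746]
ee_rot: [0.616, 0.788, 0.0, 0.0]
contact_force: [-0.1, -0.7, -8.5]
grip_width: 0.223
grasp_force: 45.0
```

```bash
sed -i '$d' cmds.txt; echo '(27.675,[(-.04,-.01),(-.07,-.01),(-.08,-.02),(-.08,-.02)]),
]' >> cmds.txt
python3 m.py 3; for w in 2 3.8; do W=$w python3 pl.py .4785 -.2155 "0,0,0,0;0,0,0,0;0,0,0,0,0,0" .03;done
```

```text
28.175 [ 0.4692 -0.2182  0.2746] F [-0.1 -0.7 -8.5] lean px 275.46 bar 274.53
28.225 [ 0.4692 -0.2181  0.2746] F [ 0.7 -0.9 -8.5] lean px 275.33 bar 274.56
28.275 [ 0.4693 -0.2181  0.2746] F [-0.2  0.1 -8.1] lean px 275.21 bar 274.54
par [274.29  13.38   0.78   7.19] sd [0.18 1.42 0.04 0.45] res [-0.06 -0.05  0.02] dev,rate [ 0.93 -0.55] unst 0.7404620993964068 s1 1.534024080340684 tcp-ref [-9.23 -2.56] yaw 14.032288463505077
rel mm x [3. 6. 8. 8.] y [1. 2. 2. 2.] lean [-0.7 -1.2 -1.2 -0.3  0. ]
rel mm x [1. 2. 2. 2.] y [0. 0. 1. 1.] lean [-0.3 -0.4 -0.3 -0.1 -0.1]
rel mm x [ 0.  0. -0. -0. -0. -0.] y [ 0.  0. -0. -0. -0. -0.] lean [-0.1 -0.  -0.   0.1  0.1  0.   0. ]
par [274.36  14.16   0.78   7.16] sd [0.08 1.23 0.04 0.37] res [-0.06 -0.05  0.02] dev,rate [ 0.86 -0.57] unst 0.6746603884895082 s1 1.6133831513670178 tcp-ref [-9.23 -2.56] yaw 14.032288463505077
rel mm x [3. 5. 7. 7.] y [1. 1. 2. 2.] lean [-0.5 -1.  -1.  -0.2  0.1]
rel mm x [1. 2. 2. 2.] y [0. 0. 1. 1.] lean [-0.3 -0.4 -0.3 -0.1  0. ]
rel mm x [0. 0. 0. 0. 0. 0.] y [0. 0. 0. 0. 0. 0.] lean [-0.1 -0.1 -0.1 -0.  -0.  -0.  -0. ]
```

Request:
{"api": "arm_command", "payload": {
  "slide": [
    [0.03,0.01,0],
    [0.06,0.02,0],
    [0.08,0.02,0],
    [0.08,0.02,0]
  ],
  "twist": [0,0,0,0],
  "fingers": [0,0,0,0]
}}

```text
time_s: 28.82
tcp_pos: [0.4774, -0.216, 0.2745]
ee_rot: [0.615, 0.788, -0.0, 0.0]
contact_force: [0.7, -0.1, -8.4]
grip_width: 0.228
grasp_force: 45.0
```

```bash
sed -i '$d' cmds.txt; echo '(28.325,[(.03,.01),(.06,.02),(.08,.02),(.08,.02)]),
]' >> cmds.txt
python3 m.py 3; for w in 2 3.8; do W=$w python3 pl.py .4785 -.2155 "0,0,0,0;0,0,0,0;0,0,0,0,0,0" .03;done
```

```text
28.825 [ 0.4774 -0.216   0.2745] F [ 0.7 -0.1 -8.4] lean px 273.92 bar 274.52
28.875 [ 0.4772 -0.216   0.2745] F [ 0.1  0.5 -7.4] lean px 274.24 bar 274.52
28.925 [ 0.4771 -0.2159  0.2745] F [ 0.5 -0.5 -7.2] lean px 274.30 bar 274.51
par [274.17  13.13   0.79   6.99] sd [0.17 1.47 0.04 0.47] res [ 0.01 -0.06  0.06] dev,rate [0.19 2.93] unst 0.45076899521227765 s1 1.539385987958187 tcp-ref [-1.4 -0.4] yaw 14.047111043024158
rel mm x [3. 4. 5. 5.] y [1. 1. 1. 1.] lean [-0.9 -1.2 -1.  -0.4 -0.3]
rel mm x [-0. -0. -1. -1.] y [-0. -0. -0. -0.] lean [-0.2 -0.1  0.  -0.1 -0.2]
rel mm x [-1. -1. -2. -3. -3. -3.] y [-0. -0. -0. -1. -1. -1.] lean [0.  0.2 0.3 0.4 0.5 0.2 0.1]
par [274.36  14.19   0.78   7.18] sd [0.08 1.23 0.04 0.39] res [ 0.01 -0.09  0.01] dev,rate [-0.05  2.38] unst 0.18358660092973728 s1 1.614427340698008 tcp-ref [-1.4 -0.4] yaw 14.047111043024158
rel mm x [1. 2. 2. 2.] y [0. 0. 1. 1.] lean [-0.3 -0.4 -0.3 -0.1 -0. ]
rel mm x [0. 0. 0. 0.] y [0. 0. 0. 0.] lean [-0.1 -0.1 -0.  -0.  -0.1]
rel mm x [-0. -0. -0. -1. -1. -1.] y [-0. -0. -0. -0. -0. -0.] lean [-0.   0.   0.1  0.1  0.1  0.   0. ]
```

Nearly perfectly balanced; small correction.

Request:
{"api": "arm_command", "payload": {
  "slide": [
    [0.02,0,0],
    [0.03,0.01,0],
    [0.03,0.01,0],
    [0.03,0.01,0]
  ],
  "twist": [0,0,0,0],
  "fingers": [0,0,0,0]
}}

```text
time_s: 29.48
tcp_pos: [0.4801, -0.2149, 0.2745]
ee_rot: [0.615, 0.788, -0.0, -0.0]
contact_force: [0.3, -0.4, -8.2]
grip_width: 0.225
grasp_force: 45.0
```

```bash
sed -i '$d' cmds.txt; echo '(28.975,[(.02,0),(.03,.01),(.03,.01),(.03,.01)]),
]' >> cmds.txt
python3 m.py 3; for w in 2 3.8; do W=$w python3 pl.py .4785 -.2155 "0,0,0,0;0,0,0,0;0,0,0,0,0,0" .03;done
```

```text
29.475 [ 0.4801 -0.2149  0.2745] F [ 0.3 -0.4 -8.2] lean px 273.87 bar 274.54
29.525 [ 0.4801 -0.215   0.2745] F [ 1.1 -0.3 -8.3] lean px 273.82 bar 274.54
29.575 [ 0.4801 -0.215   0.2745] F [ 0.6 -0.5 -8. ] lean px 273.87 bar 274.54
par [274.41  13.15   0.78   7.14] sd [0.16 1.46 0.04 0.47] res [ 0.    0.05 -0.  ] dev,rate [-0.55 -0.35] unst -0.49925768127314596 s1 1.5190098340923184 tcp-ref [1.61 0.51] yaw 14.038097969583138
rel mm x [-3. -5. -6. -6.] y [-1. -1. -2. -2.] lean [1.  1.3 1.1 0.5 0.3]
rel mm x [0. 0. 1. 1.] y [0. 0. 0. 0.] lean [ 0.2  0.1 -0.   0.2  0.3]
rel mm x [1. 1. 2. 3. 4. 4.] y [0. 0. 1. 1. 1. 1.] lean [-0.  -0.2 -0.3 -0.4 -0.5 -0.2 -0.1]
par [274.34  13.81   0.78   7.16] sd [0.08 1.31 0.04 0.39] res [0.01 0.06 0.01] dev,rate [-0.46 -0.27] unst -0.41585589025533626 s1 1.5797584957246698 tcp-ref [1.61 0.51] yaw 14.038097969583138
rel mm x [-2. -4. -5. -5.] y [-1. -1. -1. -1.] lean [0.8 1.  0.8 0.4 0.2]
rel mm x [0. 0. 1. 1.] y [0. 0. 0. 0.] lean [ 0.2  0.1 -0.   0.1  0.2]
rel mm x [1. 1. 2. 2. 3. 3.] y [0. 0. 0. 1. 1. 1.] lean [-0.  -0.1 -0.2 -0.3 -0.4 -0.1 -0. ]
```

Request:
{"api": "arm_command", "payload": {
  "slide": [
    [-0.02,-0.01,0],
    [-0.04,-0.01,0],
    [-0.05,-0.01,0],
    [-0.05,-0.01,0],
    [-0.05,-0.01,0]
  ],
  "twist": [0,0,0,0,0],
  "fingers": [0,0,0,0,0]
}}

```text
time_s: 30.25
tcp_pos: [0.4752, -0.216, 0.2746]
ee_rot: [0.615, 0.788, 0.0, 0.0]
contact_force: [-0.2, -0.5, -8.8]
grip_width: 0.227
grasp_force: 45.0
```

```bash
sed -i '$d' cmds.txt; echo '(29.625,[(-.02,-.01),(-.04,-.01),(-.05,-.01),(-.05,-.01),(-.05,-.01)]),
]' >> cmds.txt
python3 m.py 3; for w in 2 3.8; do W=$w python3 pl.py .4785 -.2155 "0,0,0,0;0,0,0,0;0,0,0,0,0,0" .03;done
```

```text
30.25 [ 0.4752 -0.216   0.2746] F [-0.2 -0.5 -8.8] lean px 274.40 bar 274.53
30.3 [ 0.4752 -0.216   0.2746] F [ 0.1  0.2 -7.8] lean px 274.31 bar 274.52
30.35 [ 0.4752 -0.216   0.2746] F [ 0.5  0.8 -8.1] lean px 274.28 bar 274.53
par [274.38  12.98   0.79   7.  ] sd [0.2  1.49 0.04 0.5 ] res [-0.02  0.01  0.01] dev,rate [-0.1  -0.65] unst -0.14570029610320445 s1 1.5239690932018495 tcp-ref [-3.27 -0.48] yaw 14.03974826718532
rel mm x [-1. -2. -3. -3.] y [-0. -1. -1. -1.] lean [0.7 0.7 0.5 0.4 0.3]
rel mm x [0. 1. 2. 2.] y [0. 0. 0. 0.] lean [ 0.1 -0.1 -0.2  0.1  0.3]
rel mm x [1. 2. 2. 3. 4. 4.] y [0. 0. 1. 1. 1. 1.] lean [-0.1 -0.2 -0.3 -0.4 -0.5 -0.2 -0.1]
par [274.34  13.8    0.78   7.15] sd [0.08 1.33 0.04 0.43] res [-0.02  0.03  0.03] dev,rate [-0.04 -0.52] unst -0.08110080681520859 s1 1.5812951566570432 tcp-ref [-3.27 -0.48] yaw 14.03974826718532
rel mm x [-1. -2. -2. -2.] y [-0. -1. -1. -1.] lean [0.5 0.5 0.3 0.3 0.3]
rel mm x [0. 1. 2. 2.] y [0. 0. 0. 0.] lean [ 0.  -0.1 -0.2  0.1  0.2]
rel mm x [1. 1. 2. 3. 3. 3.] y [0. 0. 0. 1. 1. 1.] lean [-0.1 -0.2 -0.3 -0.3 -0.4 -0.1 -0. ]
```

Request:
{"api": "arm_command", "payload": {
  "slide": [
    [-0.01,0,0],
    [-0.02,-0.01,0],
    [-0.02,-0.01,0],
    [-0.02,-0.01,0],
    [-0.02,-0.01,0]
  ],
  "twist": [0,0,0,0,0],
  "fingers": [0,0,0,0,0]
}}

```text
time_s: 31.02
tcp_pos: [0.4732, -0.217, 0.2745]
ee_rot: [0.615, 0.788, 0.0, 0.0]
contact_force: [0.6, -0.5, -9.2]
grip_width: 0.222
grasp_force: 45.0
```

```bash
sed -i '$d' cmds.txt; echo '(30.4,[(-.01,0),(-.02,-.01),(-.02,-.01),(-.02,-.01),(-.02,-.01)]),
]' >> cmds.txt
python3 m.py 3; for w in 2 3.8; do W=$w python3 pl.py .4785 -.2155 "0,0,0,0;0,0,0,0;0,0,0,0,0,0" .03;done
```

```text
31.025 [ 0.4732 -0.217   0.2745] F [ 0.6 -0.5 -9.2] lean px 274.59 bar 274.54
31.075 [ 0.4732 -0.217   0.2746] F [-0.5  0.1 -7.7] lean px 274.59 bar 274.57
31.125 [ 0.4732 -0.217   0.2745] F [-0.3  0.2 -7.6] lean px 274.63 bar 274.54
par [274.36  13.01   0.79   6.99] sd [0.19 1.5  0.04 0.5 ] res [ 0.01  0.01 -0.02] dev,rate [0.25 0.25] unst 0.23999210799678208 s1 1.5265916016232093 tcp-ref [-5.33 -1.48] yaw 14.03799400068046
rel mm x [1. 1. 2. 2.] y [0. 0. 1. 1.] lean [-0.  -0.2 -0.2  0.   0.2]
rel mm x [1. 1. 2. 2.] y [0. 0. 0. 0.] lean [-0.1 -0.2 -0.2  0.   0.1]
rel mm x [0. 1. 1. 1. 2. 2.] y [0. 0. 0. 0. 0. 0.] lean [-0.1 -0.1 -0.2 -0.2 -0.2 -0.1 -0. ]
par [274.38  13.25   0.78   7.1 ] sd [0.08 1.42 0.04 0.43] res [ 0.01  0.01 -0.03] dev,rate [0.22 0.21] unst 0.20747388792282356 s1 1.5334333102100608 tcp-ref [-5.33 -1.48] yaw 14.03799400068046
rel mm x [0. 1. 1. 1.] y [0. 0. 0. 0.] lean [ 0.1 -0.1 -0.2  0.1  0.2]
rel mm x [1. 1. 2. 2.] y [0. 0. 0. 0.] lean [-0.1 -0.2 -0.2  0.   0.1]
rel mm x [0. 1. 1. 2. 2. 2.] y [0. 0. 0. 0. 1. 1.] lean [-0.1 -0.1 -0.2 -0.2 -0.2 -0.1 -0. ]
```

Request:
{"api": "arm_command", "payload": {
  "slide": [
    [0.01,0,0],
    [0.02,0.01,0],
    [0.03,0.01,0],
    [0.03,0.01,0],
    [0.03,0.01,0]
  ],
  "twist": [0,0,0,0,0],
  "fingers": [0,0,0,0,0]
}}

```text
time_s: 31.8
tcp_pos: [0.4761, -0.216, 0.2745]
ee_rot: [0.615, 0.788, -0.0, -0.0]
contact_force: [0.4, 0.8, -7.9]
grip_width: 0.224
grasp_force: 45.0
```

```bash
sed -i '$d' cmds.txt; echo '(31.175,[(.01,0),(.02,.01),(.03,.01),(.03,.01),(.03,.01)]),
]' >> cmds.txt
python3 m.py 3; for w in 2 3.8; do W=$w python3 pl.py .4785 -.2155 "0,0,0,0;0,0,0,0;0,0,0,0,0,0" .03;done
```

```text
31.8 [ 0.4761 -0.216   0.2745] F [ 0.4  0.8 -7.9] lean px 274.19 bar 274.47
31.85 [ 0.4761 -0.216   0.2745] F [-0.2  0.9 -7.6] lean px 274.19 bar 274.52
31.9 [ 0.4761 -0.216   0.2745] F [-0.6  0.2 -8.2] lean px 274.19 bar 274.50
par [274.38  13.01   0.79   7.  ] sd [0.19 1.5  0.04 0.5 ] res [-0.02  0.    0.01] dev,rate [-0.18  0.12] unst -0.13815610801674164 s1 1.5261673152044901 tcp-ref [-2.38 -0.52] yaw 14.032207958088108
rel mm x [-1. -2. -2. -2.] y [-0. -1. -1. -1.] lean [0.5 0.6 0.4 0.3 0.3]
rel mm x [0. 1. 1. 1.] y [0. 0. 0. 0.] lean [ 0.1 -0.1 -0.2  0.1  0.2]
rel mm x [1. 1. 2. 3. 3. 3.] y [0. 0. 0. 1. 1. 1.] lean [-0.1 -0.2 -0.3 -0.3 -0.4 -0.1 -0. ]
par [274.4   13.22   0.79   7.04] sd [0.08 1.44 0.04 0.47] res [-0.02 -0.    0.01] dev,rate [-0.2   0.07] unst -0.16393055137927562 s1 1.541038033116993 tcp-ref [-2.38 -0.52] yaw 14.032207958088108
rel mm x [-1. -2. -3. -3.] y [-0. -1. -1. -1.] lean [0.6 0.7 0.5 0.3 0.3]
rel mm x [0. 1. 2. 2.] y [0. 0. 0. 0.] lean [ 0.1 -0.1 -0.2  0.1  0.2]
rel mm x [1. 1. 2. 3. 3. 3.] y [0. 0. 1. 1. 1. 1.] lean [-0.1 -0.2 -0.3 -0.4 -0.4 -0.1 -0.1]
```

Request:
{"api": "arm_command", "payload": {
  "slide": [
    [-0.01,0,0],
    [-0.02,0,0],
    [-0.03,0,0],
    [-0.03,0,0],
    [-0.03,0,0]
  ],
  "twist": [0,0,0,0,0],
  "fingers": [0,0,0,0,0]
}}

```text
time_s: 32.58
tcp_pos: [0.4732, -0.216, 0.2746]
ee_rot: [0.615, 0.788, 0.0, 0.0]
contact_force: [0.0, 0.3, -9.3]
grip_width: 0.224
grasp_force: 45.0
```

```bash
sed -i '$d' cmds.txt; echo '(31.95,[(-.01,0),(-.02,0),(-.03,0),(-.03,0),(-.03,0)]),
]' >> cmds.txt
python3 m.py 3; for w in 2 3.8; do W=$w python3 pl.py .4785 -.2155 "0,0,0,0;0,0,0,0;0,0,0,0,0,0" .03;done
python3 - <<'E'
from h import *
np.set_printoptions(precision=4,suppress=True)
s=robot.read_state(); z=s["tcp_pos"][2]
im=np.load("pics/last.npy").astype(np.float32); c=cv2.GaussianBlur(im[...,2]-im[...,1],(3,9),0); o=[]
for r in (125,150,180):
    p=np.diff(c[r]); o.append((196+np.argmax(p[196:224])+.5,325+np.argmin(p[325:356])+.5,r))
o=np.array(o); A=wplane(o[:,[0,2]],z-.008)[:,1]; B=wplane(o[:,[1,2]],z-.008)[:,1]
p=np.diff(cv2.GaussianBlur(im[...,2]-im[...,1],(9,3),0)[:,222:240].mean(1)); t=80+np.argmax(p[80:110])+.5
print("dock centre y_tool",(A+B)/2,B-A,"far edge",wplane([(230,t)],z-.008)[0,0])
E
```

```text
32.575 [ 0.4732 -0.216   0.2746] F [ 0.   0.3 -9.3] lean px 274.37 bar 274.54
32.625 [ 0.4732 -0.216   0.2746] F [ 0.1 -0.5 -8.1] lean px 274.41 bar 274.52
32.675 [ 0.4732 -0.216   0.2746] F [ 0.3  0.8 -8.2] lean px 274.48 bar 274.53
par [274.5   12.99   0.79   7.02] sd [0.19 1.5  0.04 0.5 ] res [ 0.09  0.02 -0.09] dev,rate [-0.11 -0.54] unst -0.1500369139224535 s1 1.5216921330425075 tcp-ref [-5.27 -0.5 ] yaw 14.036713006631022
rel mm x [-2. -3. -3. -3.] y [-1. -1. -1. -1.] lean [0.9 0.9 0.6 0.5 0.5]
rel mm x [1. 2. 3. 3.] y [0. 0. 1. 1.] lean [ 0.1 -0.2 -0.3  0.1  0.4]
rel mm x [1. 2. 3. 4. 5. 5.] y [0. 1. 1. 1. 1. 1.] lean [-0.1 -0.3 -0.4 -0.6 -0.7 -0.2 -0.1]
par [274.4   13.02   0.79   7.02] sd [0.08 1.49 0.04 0.48] res [ 0.11  0.04 -0.06] dev,rate [ 0.02 -0.34] unst -0.014880517212965594 s1 1.523708056212557 tcp-ref [-5.27 -0.5 ] yaw 14.036713006631022
rel mm x [-1. -1. -1. -1.] y [-1. -1. -1. -1.] lean [0.5 0.5 0.3 0.3 0.4]
rel mm x [1. 2. 2. 2.] y [0. 0. 1. 1.] lean [ 0.  -0.2 -0.3  0.1  0.3]
rel mm x [1. 2. 2. 3. 4. 4.] y [0. 0. 1. 1. 1. 1.] lean [-0.1 -0.3 -0.3 -0.4 -0.5 -0.2 -0.1]
dock centre y_tool [0.0055 0.0048 0.0049] [0.1787 0.1791 0.1794] far edge 0.11824941602868588
```

Request:
{"api": "arm_command", "payload": {
  "slide": [
    [-0.01,0,0],
    [-0.02,0,0],
    [-0.02,0,0],
    [-0.02,0,0],
    [-0.02,0,0],
    [-0.02,0,0]
  ],
  "twist": [0,0,0,0,0,0],
  "fingers": [0,0,0,0,0,0]
}}

```text
time_s: 33.48
tcp_pos: [0.4712, -0.216, 0.2746]
ee_rot: [0.615, 0.788, 0.0, 0.0]
contact_force: [-0.5, -1.3, -9.2]
grip_width: 0.228
grasp_force: 45.0
```

```bash
sed -i '$d' cmds.txt; echo '(32.725,[(-.01,0),(-.02,0),(-.02,0),(-.02,0),(-.02,0),(-.02,0)]),
]' >> cmds.txt
python3 m.py 3; for w in 2 3.8; do W=$w python3 pl.py .4785 -.2155 "0,0,0,0,0,0,0,0;0,0,0" .05;done
```

```text
33.475 [ 0.4712 -0.216   0.2746] F [-0.5 -1.3 -9.2] lean px 274.98 bar 274.52
33.525 [ 0.4712 -0.216   0.2745] F [-0.7  0.3 -8.7] lean px 275.15 bar 274.54
33.575 [ 0.4712 -0.216   0.2746] F [ 0.2 -0.2 -9. ] lean px 275.26 bar 274.54
par [274.33  13.04   0.79   7.  ] sd [0.18 1.5  0.04 0.5 ] res [ 0.09 -0.02 -0.07] dev,rate [0.86 1.29] unst 0.8608244620410703 s1 1.5284767422102385 tcp-ref [-7.31 -0.52] yaw 14.036660920581431
rel mm x [ 5.  8. 10. 10. 11. 10. 10. 10.] y [1. 1. 1. 1. 1. 1. 1. 1.] lean [-1.6 -1.9 -1.4 -0.9 -0.5 -0.2  0.1 -0.1 -0.2]
rel mm x [-1. -2. -2.] y [-0. -1. -1.] lean [0.3 0.7 0.2 0.1]
par [274.41  13.15   0.79   7.02] sd [0.09 1.47 0.04 0.49] res [ 0.09 -0.03 -0.08] dev,rate [0.77 1.16] unst 0.7691326535227833 s1 1.5364604174141943 tcp-ref [-7.31 -0.52] yaw 14.036660920581431
rel mm x [4. 7. 8. 9. 9. 9. 9. 9.] y [1. 1. 1. 1. 1. 1. 1. 1.] lean [-1.3 -1.6 -1.2 -0.8 -0.4 -0.2 -0.  -0.1 -0.1]
rel mm x [-1. -2. -2.] y [-0. -0. -0.] lean [0.2 0.5 0.2 0.1]
```

Request:
{"api": "arm_command", "payload": {
  "slide": [
    [0.04,0.01,0],
    [0.07,0.01,-0.03],
    [0.07,0.01,-0.08],
    [0.07,0.01,-0.14],
    [0.07,0.01,-0.2],
    [0.07,0.01,-0.26],
    [0.07,0.01,-0.31],
    [0.07,0.01,-0.35],
    [0.07,0.01,-0.375],
    [0.07,0.01,-0.39],
    [0.07,0.01,-0.395],
    [0.07,0.01,-0.4]
  ],
  "twist": [0,0,0,0,0,0,0,0,0,0,0,0],
  "fingers": [0,0,0,0,0,0,0,0,0,0,0,0]
}}

```text
time_s: 35.12
tcp_pos: [0.4782, -0.2145, 0.2361]
ee_rot: [0.615, 0.788, 0.0, 0.0]
contact_force: [-2.4, 4.9, 7.7]
grip_width: 0.225
grasp_force: 45.0
```

```bash
python3 m.py 4; python3 -c "
import numpy as np,cv2;cv2.imwrite('pics/s1.png',np.load('pics/last.npy')[...,::-1])"
python3 - <<'E'
from h import *
np.set_printoptions(precision=4,suppress=True)
s=robot.read_state(); z=s["tcp_pos"][2]
im=np.load("pics/last.npy").astype(np.float32); c=cv2.GaussianBlur(im[...,2]-im[...,1],(3,9),0); o=[]
for r in (125,150,180):
    p=np.diff(c[r]); o.append((190+np.argmax(p[190:224])+.5,325+np.argmin(p[325:362])+.5,r))
o=np.array(o); A=wplane(o[:,[0,2]],z-.008)[:,1]; B=wplane(o[:,[1,2]],z-.008)[:,1]
print("dock centre y_tool",(A+B)/2,B-A,o.tolist())
E
```

```text
35.125 [ 0.4782 -0.2145  0.2361] F [-2.4  4.9  7.7] lean px 275.24 bar 274.61
35.175 [ 0.4782 -0.2145  0.2361] F [-3.5  4.4  5.9] lean px 275.35 bar 274.60
35.225 [ 0.4782 -0.2146  0.2362] F [-3.5  4.3  5.5] lean px 275.41 bar 274.58
35.275 [ 0.4782 -0.2146  0.2362] F [-3.4  4.3  6. ] lean px 275.49 bar 274.57
dock centre y_tool [-0.0006 -0.0006 -0.0006] [0.1789 0.1781 0.1787] [[200.5, 348.5, 125.0], [201.5, 347.5, 150.0], [202.5, 346.5, 180.0]]
```

Request:
{"api": "arm_command", "payload": {
  "slide": [
    [0,0,0.01],
    [0,0,0.01],
    [0,0,0.01],
    [0,0,0.01],
    [0,0,0.01],
    [0,0,0.01],
    [0,0,0.01],
    [0,0,0.01]
  ],
  "twist": [0,0,0,0,0,0,0,0],
  "fingers": [0,0,0.28,0.34,0.4,0.6,0.8,0.8]
}}

```text
time_s: 36.33
tcp_pos: [0.4782, -0.215, 0.2355]
ee_rot: [0.615, 0.788, -0.0, 0.0]
contact_force: [0.9, -0.0, 0.2]
grip_width: 0.66
grasp_force: 0.0
```

```bash
python3 m.py 2
python3 - <<'E'
from h import *
s=read_camera("side"); t=read_camera("top"); w=np.load("pics/last.npy"); np.save("pics/fs.npy",s)
f=lambda im,x0,y0,x1,y1,k: cv2.resize(im[y0:y1,x0:x1],None,fx=k,fy=k,interpolation=cv2.INTER_CUBIC)
a=f(s,280,110,420,290,3.2); b=f(w,180,70,380,240,1.75)
m=np.zeros((576,800,3),np.uint8); m[:a.shape[0],:a.shape[1]]=a; m[:b.shape[0],450:450+b.shape[1]]=b
c=f(t,300,190,430,310,2.2); m[300:300+c.shape[0],450:450+c.shape[1]]=c
cv2.imwrite("pics/fin.png",m[...,::-1])
E
```

```text
36.325 [ 0.4782 -0.215   0.2355] F [ 0.9 -0.   0.2] lean px 279.45 bar 274.50
36.375 [ 0.4782 -0.215   0.2355] F [ 0.  -0.4  0.6] lean px 279.85 bar 274.52
```

View pics/fin.png

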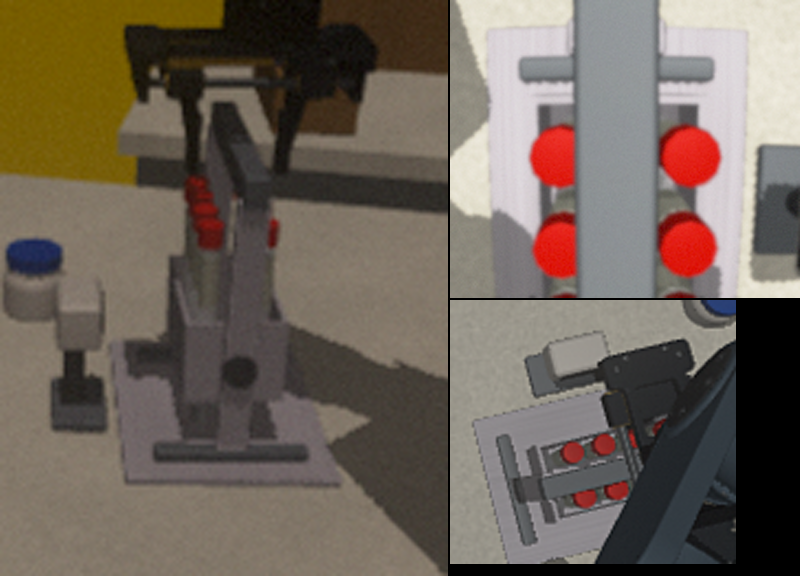

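Request:
{"api": "arm_command", "payload": {
  "slide": [
    [0,0,0.05],
    [0,0,0.15],
    [0,0,0.35],
    [0,0,0.6],
    [0,0,0.85],
    [0,0,1],
    [0,0,1],
    [0,0,1],
    [0,0,1],
    [0,0,1],
    [0,0,1],
    [0,0,1]
  ],
  "twist": [0,0,0,0,0,0,0,0,0,0,0,0],
  "fingers": [0.8,0.8,0.8,0.8,0.8,0.8,0.8,0.8,0.8,0.8,0.8,0.8]
}}

```text
time_s: 38.02
tcp_pos: [0.4781, -0.215, 0.3354]
ee_rot: [0.615, 0.788, -0.0, -0.0]
contact_force: [0.2, -0.2, 0.6]
grip_width: 0.799
grasp_force: 0.0
```

Run:
```python
from h import *
np.set_printoptions(precision=4,suppress=True)
s=robot.read_state(); im=read_camera("wrist"); z=s["tcp_pos"][2]; c=caps(im); c=c[(abs(c[:,0]-275)<45)]
p=wplane(c[:,:2],z-.211); print(s["time_s"],z,s["contact_force"],p[:,:2])
print("cap mean y_tool",p[:,1].mean())
a=np.load("pics/fs.npy").astype(int); b=read_camera("side").astype(int); print("side changed px",(abs(a-b).max(2)[190:290,280:420]>40).sum())
robot.finish_job()
```

```text
38.025 0.33538746764572375 [ 0.1628 -0.2345  0.6467] [[ 0.0529  0.0245]
 [ 0.0527 -0.0198]
 [ 0.0216  0.0244]
 [ 0.0212 -0.0198]
 [-0.0095  0.0245]
 [-0.01   -0.0198]
 [-0.04    0.0244]
 [-0.0406 -0.0196]]
cap mean y_tool 0.0023501791542111196
side changed px 749
the job is handed in; nothing more can be done
```

The carrier is set down square in the loading dock and released at about 36 s, with the keel in the slot and the bucket leaning about 0.02–0.03 rad. The bucket stayed upright throughout. Before that it hung above the dock, within about 12 mm of the middle and with small sideways balancing moves, for about 8.5 s. The job is handed in; its verdict was not shown to me.

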